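# Change over the lens in the trimming clamp

## Robot

A 6-joint arm with a two-finger parallel gripper is mounted at the origin on a cart in front of the work surface, level with it; the furniture and walls round the work are solid. World frame = base frame: x ahead of the robot, y to its left, z up, the work surface at z = 0. Lengths are in mm, angles in degrees, forces in N, time in s.
With the tool pointing down it reaches from about 275 to 975 mm from the base axis. Payload 8.4 kg.
Tool frame: the origin (TCP) lies between the finger pads; the fingertips stand robot.tip_reach ahead of it and the grasp point (between the pads) lies 2 mm behind it (robot.tip_reach is the distance from the TCP to the fingertips, in mm); z points along the fingers, x is the direction in which the jaws open and shut, and the axes are right-handed (so a half turn about z gives the same grasp; the last joint's range is limited). The gripper opens to 92 mm and grips with 3 to 60 N. Pads are 20 mm wide; open, the fingers measure 128 mm over their backs; the gripper's body (75 mm by 189 mm) begins 69 mm behind the grasp point.
Start: joints at [67.07, 20.225, 93.587, -0, 66.188, -0.138], TCP at [242.118, 576.2, 231.583] pointing down, gripper open.
Joint ranges: [-150.9, 150.9], [-52.94, 120.26], [3.33, 152.33], [-74.26, 254.26], [0, 154.13], [-172.89, 172.89]. Speed limits (degrees/s): [127.2, 127.2, 159.86, 180, 180, 180].

## Interface

Orientations are given as [roll, pitch, yaw] about the fixed x, y, z axes, in that order (R = Rz(yaw) Ry(pitch) Rx(roll)).
In Python, from rig import robot gives the robot as it stands.
- The arm moves only by the tool jog_arm, never from a script. Its argument "commands" is one flat list of numbers, 5 for each row, row after row: the shift along the tool's x, y, z in cm, then the turn about the tool's z in rad, then the closure, from -1 (fully open) to 1 (shut), so that 0 is half open. In form: [tx, ty, tz, twist, claw, tx, ty, tz, twist, claw, ...]. A call has 1 to 12 rows; each row is the pose to reach, as a shift and turn from the pose commanded when the call began, along the tool's axes at that moment; what a row does not reach only later rows make up. A row lasts 1/12 s, in which the tool goes at most 41.7 mm and 7.16 degrees, less where a joint would pass 70% of its speed; a pose out of reach is approached as far as the arm can. A call with a gripper value outside its range is refused whole. The fingers move at their own pace and stop on an object; "grip_force" is the grip in N (left out, the last holds). Time passes only in rows, so rows that repeat a pose let the fingers close. It gives the time, the measured TCP pose, the force and the opening at its end, in the units of the state.
- robot.get_obs(): the state, without advancing time (a new reading comes with each control period).
- robot.capture(name): name is "side" or "top"; returns a dict with "img" (400x640x3 uint8, red, green, blue), "z_map" (400x640 float32, mm along the optical axis (not along the pixel's ray), 0 where there is no reading), "camera_matrix" (3x3 intrinsics, pixels), "k1" (the pictures are not rectified: a ray, as slopes to the right and down, at radius r is drawn at 1 + k1 r^2 times it, then the intrinsics apply), "R" (3x3) and "t" (3): a world point X has camera coordinates R X + t. Camera axes: x right, y down, z forward; pixel columns grow to the right and rows downward; lengths in mm; the calibration is good to about 2 mm. A picture is of the moment at which its call begins.
- robot.hand_in(): hands the job in, once; it reports no verdict.
The state is a dict: "t": time; "joints": joint angles; "joint_velocities": joint speeds; "joint_torque": joint torques, N m; "tool_pos": TCP position; "orientation": TCP orientation; "wrist_force": force on the tool from outside, world axes, zero at the start; "torque": the same for the moment, N m; "finger_gap": finger opening in mm.
Only numpy, scipy, OpenCV 4.12 (cv2) and the standard library are available. Lean on these libraries where they do the work, as an engineer would, in place of code of your own. Each camera call takes 0.05 s, during which the arm holds its last target.

## Task

Change over the lens in the lens-trimming clamp: open its cam lever, put the finished brown lens (white block) down flat in the empty compartment of the job tray, and with the scraper block - not with the fingers - wipe all the offcuts along the bed over its front edge into the steel chip tray. Only when the bed is bare, set the new blank (blue block) flat on it between fence and jaw, centred on the jaw pad, and turn the cam lever until the pad has pushed the blank home against the fence and has just begun to give, about 3 mm of its spring travel and never near the end of it. Leave the scraper block standing upright on the desk and the other things on the desk where they are.

Things in the scene. Friction and masses are not known exactly. Their poses are not given: they have to be found in the camera images.
- clamp: Lens-trimming clamp, fixed on the desk: grey base 200 mm (x) by 190 mm (y) with a white bed, fence at the right, jaw and cam lever at the left. Origin on the desk under the middle of the clamping place; x runs along the bed away from the chip tray, y across the bed from fence to jaw and lever, z up.
- bed_center (a point): Middle of the clamping place, on the bed's top, 40 mm above the desk. In the clamp's frame the bed is a straight channel from x = -75 (front edge) to +125 mm, y = -33 (face of the fixed fence) to +33 mm (face of a fixed rail, in whose window, x = -20 to +20, the jaw pad lies flush when the lever is fully open). Fence and rail rise 14 mm above the bed.
- bed_edge (a point): Middle of the bed's front edge, on its top; offcuts pushed beyond it drop into the chip tray.
- chip_tray (a point): Middle of the inner floor of the steel chip tray, which is fixed in front of the bed: inside 84 mm along the clamp's x (-162 to -78 mm) and 104 mm along y, rim 28 mm above the desk.
- lever (a joint): Angle of the cam lever, rad, about the vertical through lever_hinge, counter-clockwise seen from above: 0 fully open (stop), 2.5 other stop. Stiff (about 3 N at the knob), stays where it is left. Its cam moves the jaw towards the fence by 8.5 mm per rad. At the start it holds the finished lens.
- lever_hinge (a point): On the pivot axis of the cam lever, 60 mm above the desk; in the clamp's frame at x = 0, y = +82 mm.
- lever_knob (a point): Middle of the red upright knob at the lever's end, 95 mm from the pivot: 16 mm in diameter, foot 63 mm and top 100 mm above the desk, this point 82 mm. Seen from the pivot it lies at angle 15 degrees + lever angle, counted from the clamp's x axis towards its y axis.
- sprung_pad (a joint): Spring travel of the jaw's pad in m: 0 with nothing pressing on it, 0.008 at its end; 1.5 N per mm. It grows once the blank touches both pad and fence. Right for a lens: 0.001 to 0.005; beyond 0.0065 the lens is damaged. Seen as the black pad nearing the steel jaw.
- pad_face (a point): Middle of the pad's face (36 mm along x, 11 mm high), 7 mm above the bed; the face looks to the fence. At lever 0 it lies at y = +33 mm in the clamp's frame.
- done_lens: Finished lens: brown disc 55 mm in diameter, 9 mm thick at the rim, with a round WHITE plastic holding block (22 mm in diameter) standing on its middle from 10 to 33 mm above the underside, to lift it by. Origin at the middle of its underside, z up. 45 g. Starts held in the clamp.
- job_tray: Grey job tray, fixed: 90 mm (x) by 172 mm (y), 20 mm high, walls and floor 3 mm; a wall along its x axis at y = 0 makes two compartments of 84 by 81 mm with their middles at y = +43 and -43 mm. Origin at the middle of its underside. One compartment holds the new blank, the other is empty.
- blank_small: Small new lens blank: pale blue-grey disc 52 mm in diameter, 9 mm thick at the rim, with a round BLUE plastic holding block (22 mm in diameter) on its middle from 10 to 33 mm above the underside, to lift it by. Origin at the middle of its underside, z up. 45 g. Exactly one of the three blanks is present; it starts in one compartment of the job tray.
- blank_medium: Medium new lens blank: pale blue-grey disc 55 mm in diameter, 9 mm thick at the rim, with a round BLUE plastic holding block (22 mm in diameter) on its middle from 10 to 33 mm above the underside, to lift it by. Origin at the middle of its underside, z up. 45 g. Exactly one of the three blanks is present; it starts in one compartment of the job tray.
- blank_large: Large new lens blank: pale blue-grey disc 58 mm in diameter, 9 mm thick at the rim, with a round BLUE plastic holding block (22 mm in diameter) on its middle from 10 to 33 mm above the underside, to lift it by. Origin at the middle of its underside, z up. 45 g. Exactly one of the three blanks is present; it starts in one compartment of the job tray.
- offcut1: Crescent-shaped offcut of brown lens plastic, about 16 x 9 x 6 mm, origin at the middle of its underside. May be absent. Starts on the bed.
- offcut2: Crescent-shaped offcut of brown lens plastic, about 15 x 9 x 6 mm, origin at the middle of its underside. May be absent. Starts on the bed.
- offcut3: Crescent-shaped offcut of brown lens plastic, about 14 x 9 x 6 mm, origin at the middle of its underside. May be absent. Starts on the bed.
- offcut4: Crescent-shaped offcut of brown lens plastic, about 15 x 9 x 6 mm, origin at the middle of its underside. May be absent. Starts on the bed.
- offcut5: Crescent-shaped offcut of brown lens plastic, about 16 x 9 x 6 mm, origin at the middle of its underside. May be absent. Starts on the bed.
- offcut6: Crescent-shaped offcut of brown lens plastic, about 13 x 9 x 6 mm, origin at the middle of its underside. May be absent. Starts on the bed.
- scraper: Wooden scraper block with a weighted sole: foot 40 mm (x) by 40 mm (y), 13 mm high, with a black plastic lip along its -x side (front at x = -21.5 mm) down to the underside; on it an upright grip 15 mm (x) by 34 mm (y), from 13 to 44 mm above the underside. Origin at the middle of its underside; 120 g. Starts standing on the desk.
- marker: Red and white marker pen, 135 mm long, lying on the desk; to be left alone.
- loupe: Black stand magnifier, 36 mm wide, 26 mm high; to be left alone.
- drop_bottle: White drop bottle with blue cap, 27 mm wide, 68 mm high, standing; to be left alone.
Mind the look-alikes: they are no part of the job. What is shaped like the blank_small but pink is not meant. Leave any turquoise look-alike of the done_lens alone.

How it is judged (in metres and radians):
On the way, in this order (a step that is already met when the one before it is completed fails the run):
1. the finished lens lies flat in the job tray (x of done_lens in the frame of job_tray between -0.03 and 0.03 m and y of done_lens in the frame of job_tray between -0.07 and 0.07 m and z of done_lens in the frame of job_tray below 0.008 m and angle between done_lens's own z axis and vertical below 0.1 rad), for 0.2 s.
2. all offcuts lie in the chip tray (x of offcut1 in the frame of clamp between -0.166 and -0.075 m and y of offcut1 in the frame of clamp between -0.056 and 0.056 m and z of each of offcut1, offcut2, offcut3, offcut4, offcut5, offcut6 in the frame of clamp below 0.028 m and x of offcut2 in the frame of clamp between -0.166 and -0.075 m and y of offcut2 in the frame of clamp between -0.056 and 0.056 m and x of offcut3 in the frame of clamp between -0.166 and -0.075 m and y of offcut3 in the frame of clamp between -0.056 and 0.056 m and x of offcut4 in the frame of clamp between -0.166 and -0.075 m and y of offcut4 in the frame of clamp between -0.056 and 0.056 m and x of offcut5 in the frame of clamp between -0.166 and -0.075 m and y of offcut5 in the frame of clamp between -0.056 and 0.056 m and x of offcut6 in the frame of clamp between -0.166 and -0.075 m and y of offcut6 in the frame of clamp between -0.056 and 0.056 m), for 0.2 s.
3. the new blank is clamped flat against the fence, the pad pressed in by 1 to 5 mm (x of blank_small in the frame of clamp between -0.012 and 0.012 m and y of blank_small in the frame of clamp between -0.01 and -0.004 m and z of blank_small in the frame of clamp between 0.037 and 0.0425 m and angle between each of blank_small, blank_medium, blank_large's own z axis and vertical below 0.06 rad and x of blank_medium in the frame of clamp between -0.012 and 0.012 m and y of blank_medium in the frame of clamp between -0.0085 and -0.0025 m and z of blank_medium in the frame of clamp between 0.037 and 0.0425 m and x of blank_large in the frame of clamp between -0.012 and 0.012 m and y of blank_large in the frame of clamp between -0.007 and -0.001 m and z of blank_large in the frame of clamp between 0.037 and 0.0425 m and value of joint sprung_pad between 0.001 and 0.005 m), for 0.3 s.
At the end, for the whole second after the job is handed in: Finished lens flat in the job tray; all offcuts in the chip tray; new blank flat on the bed, against the fence within 3 mm and within 12 mm of the pad's middle, pad pressed in 1 to 5 mm; scraper block upright on the desk; all still (all of step 1 and all of step 2 and all of step 3 and height (world z) of scraper below 0.004 m and angle between scraper's own z axis and vertical below 0.08 rad and linear speed of each of done_lens, scraper below 0.01 m/s and velocity of joint lever between -0.02 and 0.02 rad/s); the robot touches nothing.
It fails at once if the cam is overrun: the sprung pad is pressed in beyond 6.5 mm (value of joint sprung_pad above 0.0065 m).
It fails at once if an offcut on the bed is touched with the fingers ((contact force between the fingers and offcut1 above 0.03 N and z of offcut1 in the frame of clamp above 0.036 m) or (contact force between the fingers and offcut2 above 0.03 N and z of offcut2 in the frame of clamp above 0.036 m) or (contact force between the fingers and offcut3 above 0.03 N and z of offcut3 in the frame of clamp above 0.036 m) or (contact force between the fingers and offcut4 above 0.03 N and z of offcut4 in the frame of clamp above 0.036 m) or (contact force between the fingers and offcut5 above 0.03 N and z of offcut5 in the frame of clamp above 0.036 m) or (contact force between the fingers and offcut6 above 0.03 N and z of offcut6 in the frame of clamp above 0.036 m)).
It fails at once if a bystander (marker, magnifier, drop bottle) is moved by more than 3 cm (distance of any of marker, loupe, drop_bottle from where it was at the start of the episode above 0.03 m).
Of blank_small, blank_medium, blank_large only 1 to 1 are there at a start; the rules pass over those that are not, and their reading is None.
Of offcut4, offcut5, offcut6 only 1 to 3 are there at a start; the rules pass over those that are not, and their reading is None.
At some moment in a run one of scraper may be knocked a few centimetres aside while the robot is not near it.
Once in a run the grip may slacken for a moment while it holds something.
It also fails if it takes over 192 s, if anything falls off the work surface, if the arm or the gripper's body presses on something with over 40 N, if the wrist force passes 120 N, or if a joint passes its speed limit or range.

## Working session

There is one attempt and no reset: what is moved stays moved. The work goes in short steps, Python scripts to look and compute and a tool call to move; the robot and the scene stay as the last step left them, time stands still between calls to the robot, and variables do not carry over. Pictures are saved under pics/ and viewed, and the job is handed in when it is done.

Besides the shell and the picture viewer there is one more tool, called after ">>>" in YAML: its name, and indented under it one key for each argument. jog_arm: Moves the arm, as the interface text tells. Its arguments: {"type":"object","properties":{"commands":{"type":"array"},"grip_force":{"type":"number"}},"required":["commands"]}

```bash
ls; mkdir -p pics
python3 - <<'E'
from rig import robot
import cv2,numpy as np
print(robot.get_obs(), robot.tip_reach)
for n in("side","top"):
    c=robot.capture(n); cv2.imwrite(f"pics/{n}0.png",c["img"][:,:,::-1]); np.savez(f"{n}0.npz",**c)
    print(n,c["camera_matrix"].tolist(),c["k1"],c["R"].tolist(),c["t"].tolist())
E
```

```text
pics
{'t': 0.0, 'joints': array([ 6.70699062e+01,  2.02626068e+01,  9.36267855e+01, -1.51072641e-03,
        6.61884387e+01, -1.36536839e-01]), 'joint_velocities': array([ 0.00895623, -0.05348878,  0.03723435, -0.01269049, -0.07567497,
        0.01859083]), 'joint_torque': array([-8.63794303e-04, -5.93849230e+01, -3.34225953e+01,  6.95258612e-02,
        2.33154022e-02, -1.78073642e-04]), 'tool_pos': array([241.95298666, 575.77352248, 230.87947716]), 'orientation': array([1.79998804e+02, 7.78341745e-02, 6.72070531e+01]), 'wrist_force': array([-0.31919494,  0.13147483, -0.72553764]), 'torque': array([-0.00702741, -0.01108658,  0.00879024]), 'finger_gap': 91.72533607302992} 17.0
side [[389.8459925045353, 0.0, 317.7405210100396], [0.0, 389.8459925045353, 203.71573885210614], [0.0, 0.0, 1.0]] -0.04837736786335525 [[-0.9781851080675031, -0.20621446490241555, 0.025089615779790908], [-0.11415464167335763, 0.43269068366215696, -0.8942860225098022], [0.17355867059698982, -0.8776413656710729, -0.44679192150666724]] [557.7455331293049, 132.78715117528597, 1154.2468464386743]
top [[495.6363827556701, 0.0, 319.36806402693406], [0.0, 495.6363827556701, 196.69854813295584], [0.0, 0.0, 1.0]] -0.028132765476097502 [[-0.0005802655569469992, -0.9999370765979858, -0.011202952135797539], [-0.9957961640457361, 0.001603925956068748, -0.09158289738441802], [0.09159510338266348, 0.01110271436185756, -0.9957344358663699]] [56.04950308239379, 558.7985726009055, 1318.4272592329228]
```

View pics/top0.png

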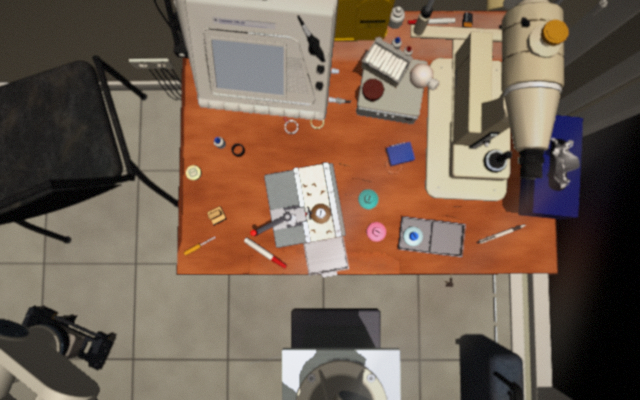

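View pics/side0.png

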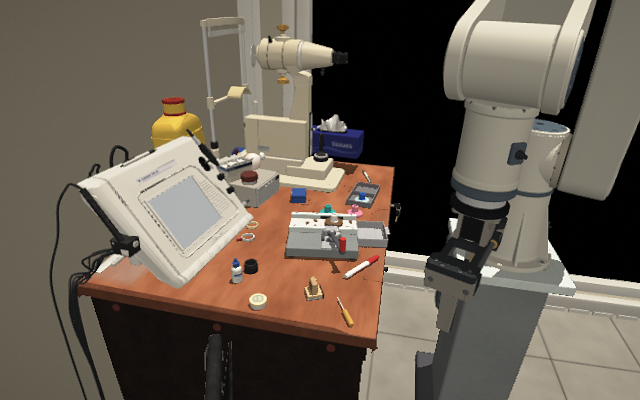

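The top view shows the clamp at about (308,205), its chip tray toward the robot at (327,255), the job tray at (431,236) with a blue-block blank in its left compartment, the scraper at (217,215), a turquoise decoy at (368,199) and a pink one at (376,231). Next I zoom in.

```bash
cat > h.py <<'E'
import cv2,numpy as np
def load(n): return dict(np.load(n+".npz"))
def ray(c,u,v):
    K=c["camera_matrix"];x=(u-K[0,2])/K[0,0];y=(v-K[1,2])/K[1,1]
    rd=np.hypot(x,y);r=rd
    for _ in range(20): r=rd/(1+float(c["k1"])*r*r)
    s=r/rd if rd>0 else 1
    d=c["R"].T@np.array([x*s,y*s,1.]);o=-c["R"].T@c["t"]
    return o,d
def onz(c,u,v,z):
    o,d=ray(c,u,v);return o+d*(z-o[2])/d[2]
def proj(c,X):
    p=c["R"]@np.asarray(X,float)+c["t"];x,y=p[:2]/p[2];r2=x*x+y*y;f=1+float(c["k1"])*r2
    K=c["camera_matrix"];return np.array([K[0,0]*x*f+K[0,2],K[1,1]*y*f+K[1,2]])
def crop(c,u0,v0,u1,v1,s,name):
    im=c["img"][v0:v1,u0:u1,::-1];cv2.imwrite("pics/"+name,cv2.resize(im,None,fx=s,fy=s,interpolation=cv2.INTER_CUBIC))
def shot(n,tag):
    from rig import robot
    c=robot.capture(n);np.savez(tag+".npz",**c);return c
E
python3 - <<'E'
from h import *
t=load("top0");s=load("side0")
crop(t,240,150,360,285,4.4,"a.png");crop(t,340,170,480,270,5,"b.png");crop(s,270,170,400,310,4,"c.png")
E
```

```text
(no output)
```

View pics/a.png

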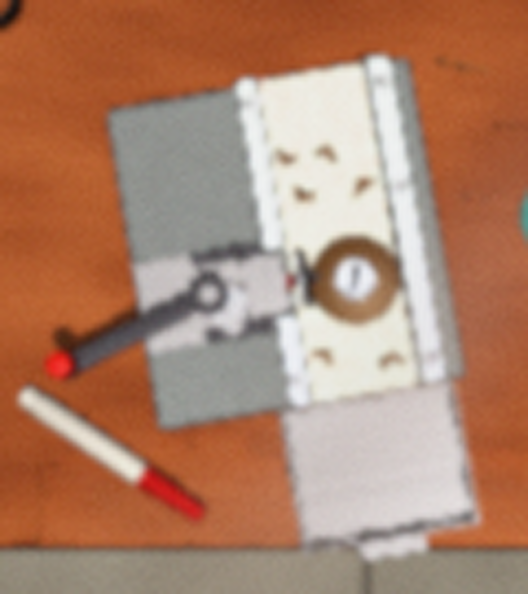

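View pics/b.png

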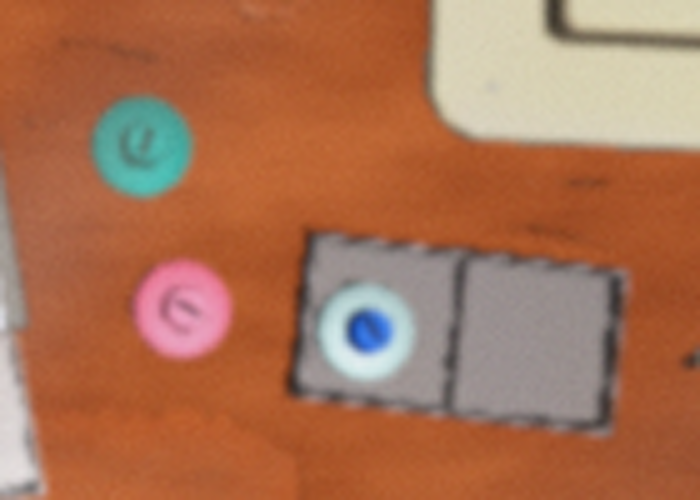

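View pics/c.png

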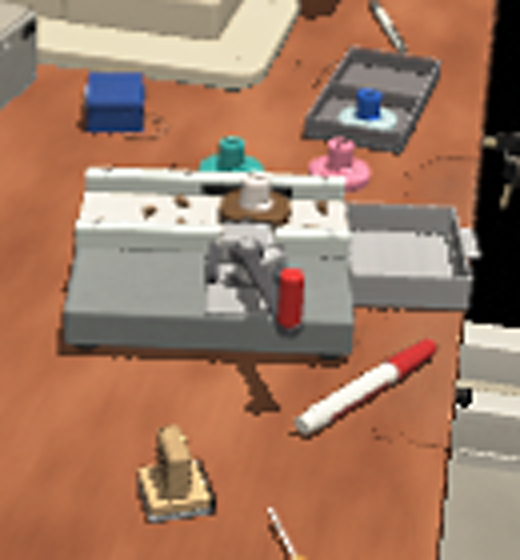

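The close-ups show six offcuts on the bed (four beyond the lens, two in front) and the finished lens with the white block at top (320,213). The blank with the blue block is at (413,237) in the left compartment, so the right compartment is empty. Turquoise and pink are outside the tray and are decoys. I work out the poses next.

Run:
```python
from h import *
t=load("top0")
def full(c):
    H,W=c["z_map"].shape;K=c["camera_matrix"]
    uu,vv=np.meshgrid(np.arange(W,dtype=np.float32),np.arange(H,dtype=np.float32))
    x=(uu-K[0,2])/K[0,0];y=(vv-K[1,2])/K[1,1];rd=np.hypot(x,y);r=rd.copy()
    for _ in range(10): r=rd/(1+float(c["k1"])*r*r)
    s=r/np.maximum(rd,1e-9);z=c["z_map"]
    P=np.stack([x*s*z,y*s*z,z],-1)-c["t"]
    return P@c["R"]
P=full(t);Z=P[...,2]
print("desk z",np.median(Z[120:140,340:360]))
hsv=cv2.cvtColor(t["img"],cv2.COLOR_RGB2HSV)
def rep(name,m,z):
    m=m.astype(np.uint8);n,l,st,ce=cv2.connectedComponentsWithStats(m)
    for i in range(1,n):
        if st[i,4]>=4:
            w=onz(t,*ce[i],z);print(name,ce[i].round(1),st[i,4],w.round(1), "medZ",np.median(Z[l==i]).round(1))
reg=np.zeros(Z.shape,bool);reg[160:280,240:360]=1
h,s,v=[hsv[...,i].astype(int) for i in range(3)]
rep("knob red",reg&((h<6)|(h>174))&(s>180)&(v>120),100)
reg2=np.zeros(Z.shape,bool);reg2[210:260,395:470]=1
rep("blueblk",reg2&(h>105)&(h<125)&(s>150),36)
rep("blank",reg2&(h>75)&(h<125)&(v>130),15)
white=reg&(s<25)&(v>215)
rep("white",white,54)
rep("brown",reg&(h>5)&(h<20)&(s>90)&(v<175)&(Z>43),48)
# job tray by height
m=(reg2|False)&(Z>10)&(P[...,1]<-100)
rep("tray",m,20)
for nm,mask,zz in(("traygrey",reg2&(s<60),20),("base",reg&(s<60),40)):
    cs,_=cv2.findContours(mask.astype(np.uint8),cv2.RETR_EXTERNAL,cv2.CHAIN_APPROX_NONE)
    c=max(cs,key=cv2.contourArea);r=cv2.minAreaRect(c);print(nm,r,[onz(t,*p,zz).round(0).tolist() for p in cv2.boxPoints(r)])
print("by hand")
S=lambda a,b,z:print((a,b),onz(t,240+a/4.4-.4,150+b/4.4-.4,z).round(1))
for p in[(380,56),(435,380),(247,82),(297,405)]:S(*p,54)
for p in[(312,408),(418,386),(283,410)]:S(*p,40)
S(355,279,73);S(210,292,70);S(60,365,100)
```

```text
desk z 0.24258690526645815
knob red [253.  232.4] 34 [460.9 224.1 100. ] medZ 100.7
knob red [278.5 261.9] 83 [386.1 158.2 100. ] medZ 15.1
blueblk [413.4 235.9] 44 [ 452.5 -195.7   36. ] medZ 36.7
blank [412.6 235.9] 323 [ 452.8 -197.4   15. ] medZ 14.8
white [326.1 165.2] 17 [640.8  37.2  54. ] medZ 54.1
white [311.  185.6] 954 [586.1  77.4  54. ] medZ 41.3
white [328.4 180. ] 101 [600.9  30.9  54. ] medZ 54.0
white [333.9 210.5] 160 [519.6  16.6  54. ] medZ 54.7
white [318.1 212.5] 16 [514.3  58.4  54. ] medZ 74.4
white [322.4 213.3] 17 [512.1  47.2  54. ] medZ 74.9
white [292.7 219.9] 15 [494.7 125.8  54. ] medZ 55.1
white [317.8 230.5] 430 [466.8  59.4  54. ] medZ 41.9
white [338.  233.5] 14 [458.7   6.   54. ] medZ 55.6
white [336.3 259.5] 231 [390.6  10.8  54. ] medZ 4.7
white [255.8 247. ] 5 [423.4 222.8  54. ] medZ 15.2
white [265.1 253. ] 28 [407.7 198.1  54. ] medZ 16.9
white [332.1 273.1] 7 [355.1  21.8  54. ] medZ 28.9
brown [320.2 213.1] 178 [513.2  53.1  48. ] medZ 51.5
tray [431.1 236.1] 309 [ 452.1 -246.4   20. ] medZ 19.4
tray [413.  235.7] 273 [ 453.2 -197.6   20. ] medZ 15.5
traygrey ((431.3479309082031, 236.25430297851562), (63.68537521362305, 32.60980224609375), 6.911227226257324) [[419.0, -156.0, 20.0], [506.0, -168.0, 20.0], [485.0, -339.0, 20.0], [398.0, -326.0, 20.0]]
base ((299.5, 220.5), (119.0, 117.0), 0.0) [[339.0, 266.0, 40.0], [652.0, 270.0, 40.0], [651.0, -52.0, 40.0], [339.0, -49.0, 40.0]]
by hand
(380, 56) [648.5  37.4  54. ]
(435, 380) [452.3   4.8  54. ]
(247, 82) [632.7 118.2  54. ]
(297, 405) [437.4  87.5  54. ]
(312, 408) [435.6  78.9  40. ]
(418, 386) [448.8  14.8  40. ]
(283, 410) [434.4  96.5  40. ]
(355, 279) [511.8  52.6  73. ]
(210, 292) [504.3 138.8  70. ]
(60, 365) [460.5 223.4 100. ]
```

```bash
cat >> h.py <<'E'
TH=np.radians(9.2);O=np.array([516.2,58.8])
def toclamp(p):
    d=np.asarray(p)[:2]-O;return np.array([d[0]*np.cos(TH)+d[1]*np.sin(TH),-d[0]*np.sin(TH)+d[1]*np.cos(TH)])
def fromclamp(x,y): return O+np.array([x*np.cos(TH)-y*np.sin(TH),x*np.sin(TH)+y*np.cos(TH)])
def go(x,y,z,yaw):
    from rig import robot
    o=robot.get_obs();p=o["tool_pos"];a=np.radians(o["orientation"][2])
    d=np.array([x,y,z])-p
    tx=d[0]*np.cos(a)+d[1]*np.sin(a);ty=d[0]*np.sin(a)-d[1]*np.cos(a)
    tw=-(np.radians(yaw)-a);tw=(tw+np.pi/2)%np.pi-np.pi/2
    print(f"t={o['t']:.1f} pos {p.round(1)} ori {o['orientation'].round(1)} gap {o['finger_gap']:.1f} F {o['wrist_force'].round(1)} -> cmd tx {tx/10:.2f} ty {ty/10:.2f} tz {-d[2]/10:.2f} tw {tw:.3f} rows {max(np.linalg.norm(d)/41.7,abs(tw)/.125):.1f}")
E
python3 - <<'E'
from h import *
t=load("top0");s=load("side0")
hsv=cv2.cvtColor(t["img"],cv2.COLOR_RGB2HSV)
h,S,v=[hsv[...,i].astype(int) for i in range(3)]
# offcuts: dark brown spots on the white bed
for a,b in[(288,156),(326,152),(304,194),(363,186),(322,355),(392,361)]:
    w=onz(t,240+a/4.4-.4,150+b/4.4-.4,43);print("offcut",toclamp(w).round(1))
print("lens",toclamp(onz(t,320.2,213,50)))
crop(t,180,195,260,265,9,"sc.png")
crop(s,280,260,350,340,7,"sc2.png")
# diameters from saturation/colour-area
def area(nm,c,reg,cond):
    n,l,st,ce=cv2.connectedComponentsWithStats((reg&cond).astype(np.uint8))
    i=1+np.argmax(st[1:,4]);m=(l==i).astype(np.uint8)
    cs,_=cv2.findContours(m,cv2.RETR_EXTERNAL,cv2.CHAIN_APPROX_NONE);c0=max(cs,key=len);f=np.zeros_like(m);cv2.drawContours(f,[c0],-1,1,-1)
    A=f.sum();f0=onz(c,*ce[i],9);f1=onz(c,ce[i][0]+1,ce[i][1],9);f2=onz(c,ce[i][0],ce[i][1]+1,9)
    k=abs(np.cross((f1-f0)[:2],(f2-f0)[:2]));print(nm,ce[i],A,"diam",np.sqrt(A*k*4/np.pi),f0.round(1))
R=lambda a,b,c,d:(lambda z:(z.__setitem__((slice(b,d),slice(a,c)),True),z)[1])(np.zeros(h.shape,bool))
area("turq",t,R(350,180,390,215),(h>70)&(h<100)&(S>100))
area("pink",t,R(360,215,395,250),(S>60)&((h>150)))
area("blank",t,R(398,215,432,255),(h>75)&(h<125)&(S>25)&(v>90))
E
```

```text
offcut [77.2 22.8]
offcut [75.9 -0.5]
offcut [52.6 16.9]
offcut [ 51.6 -19.4]
offcut [-45.8  21.6]
offcut [-56.2 -19.6]
lens [-3.92108548 -5.25516969]
turq [368.06302521 199.1092437 ] 251 diam 49.11700128669301 [553.6 -78.    9. ]
pink [375.92413793 231.22413793] 290 diam 52.33781813294329 [465.6 -98.6   9. ]
blank [412.47297297 234.52252252] 222 diam 45.75423975164914 [ 456.5 -198.     9. ]<stdin>:17: DeprecationWarning: Arrays of 2-dimensional vectors are deprecated. Use arrays of 3-dimensional vectors instead. (deprecated in NumPy 2.0)
```

View pics/sc.png

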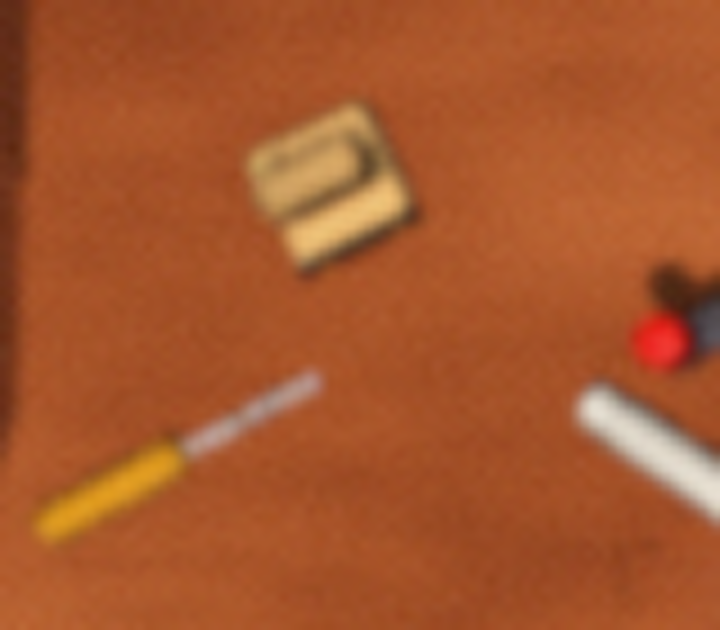

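View pics/sc2.png

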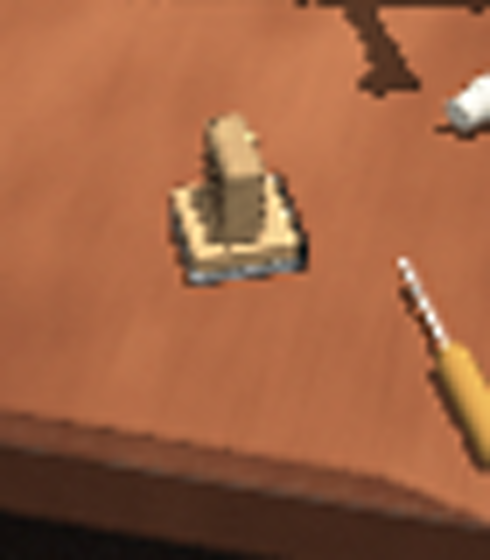

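Run:
```python
from h import *
go(460.5,224.5,150,116)
go(460.5,224.5,87,116)
```

```text
t=0.1 pos [242.  575.8 231. ] ori [-1.80e+02  1.00e-01  6.72e+01] gap 92.4 F [-0.8 -0.1  0.3] -> cmd tx -23.92 ty 33.76 tz 8.10 tw -0.852 rows 10.1
t=0.1 pos [242.  575.8 231. ] ori [-1.80e+02  1.00e-01  6.72e+01] gap 92.4 F [-0.8 -0.1  0.3] -> cmd tx -23.92 ty 33.76 tz 14.40 tw -0.852 rows 10.5
```

The scraper's black lip is on the side toward the robot: top edge at crop (300,270)–(415,210), and the black right face in the side view. Its yaw is about 27°. I go to the knob first.

>>> jog_arm:
  commands: [-6,8.4,2,0,0,-12,16.8,4,0,0,-18,25,6,0,0,-23.9,33.8,8,0,0.2,-23.9,33.8,8,0,0.2,-23.9,33.8,10,0,0.2,-23.9,33.8,12,0,0.2,-23.9,33.8,12,0,0.2]
  grip_force: 15

```text
t: 0.77
tool_pos: [412.9, 301.3, 148.7]
orientation: [180.0, -0.0, 67.2]
wrist_force: [0.7, 0.3, -0.2]
finger_gap: 40.6
```

Run:
```python
from h import *
go(460.5,224.5,87,67.2)
c=shot("top","top1");crop(c,220,190,320,260,7,"k.png")
```

```text
t=0.8 pos [412.9 301.3 148.7] ori [180.   -0.   67.2] gap 40.6 F [ 0.7  0.3 -0.2] -> cmd tx -5.24 ty 7.37 tz 6.17 tw 0.000 rows 2.6
```

View pics/k.png

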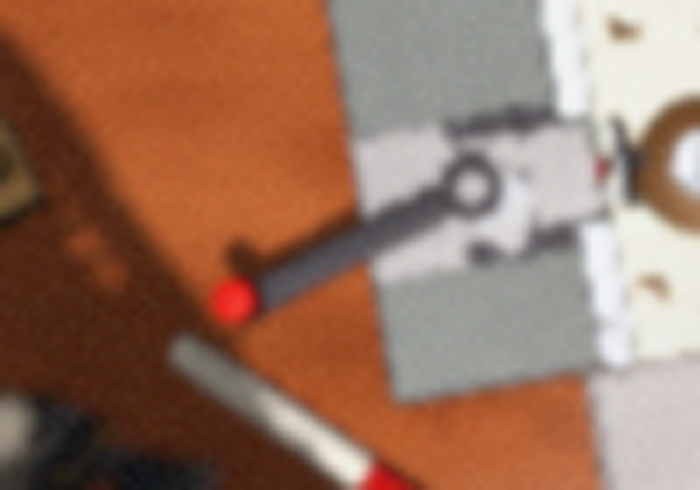

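>>> jog_arm:
  commands: [-2.6,3.7,0.5,0,0.2,-5.2,7.4,1,0,0.2,-5.2,7.4,1,0,0.2,-5.2,7.4,1,0,0.2,-5.2,7.4,1,0,0.2]

```text
t: 1.23
tool_pos: [460.1, 226.3, 138.9]
orientation: [-180.0, 0.0, 67.1]
wrist_force: [-0.1, 0.1, 0.7]
finger_gap: 36.8
```

Run:
```python
from h import *
go(460.5,224.5,87,67.2)
```

```text
t=1.2 pos [460.1 226.3 138.9] ori [-180.     0.    67.1] gap 36.8 F [-0.1  0.1  0.7] -> cmd tx -0.15 ty 0.11 tz 5.19 tw -0.002 rows 1.2
```

>>> jog_arm:
  commands: [-0.1,0.1,2,0,0.2,-0.1,0.1,4,0,0.2,-0.1,0.1,5.2,0,0.2,-0.1,0.1,5.2,0,0.9,-0.1,0.1,5.2,0,0.9,-0.1,0.1,5.2,0,0.9,-0.1,0.1,5.2,0,0.9,-0.1,0.1,5.2,0,0.9]
  grip_force: 15

```text
t: 1.9
tool_pos: [461.1, 226.1, 88.0]
orientation: [180.0, -0.1, 67.2]
wrist_force: [-1.1, 5.0, 1.2]
finger_gap: 15.4
```

Run:
```python
from h import *
from rig import robot
o=robot.get_obs();p=o["tool_pos"];a=np.radians(o["orientation"][2])
print(p,o["finger_gap"],o["wrist_force"])
H=fromclamp(0,82);print("hinge",H,"knob rel",p[:2]-H,np.hypot(*(p[:2]-H)),np.degrees(np.arctan2(p[1]-H[1],p[0]-H[0])))
a0=np.arctan2(p[1]-H[1],p[0]-H[0]);r=np.hypot(*(p[:2]-H))
for ang in list(np.linspace(np.degrees(a0),26.5,13)):
    q=H+r*np.array([np.cos(np.radians(ang)),np.sin(np.radians(ang))])-p[:2]
    print(round(ang,1),round((q[0]*np.cos(a)+q[1]*np.sin(a))/10,1),round((q[0]*np.sin(a)-q[1]*np.cos(a))/10,1))
```

```text
[461.06110515 226.14782456  87.96901543] 15.390986328438986 [-1.09234622  4.97414145  1.18350338]
hinge [503.08974261 139.74517374] knob rel [-42.02863746  86.40265082] 96.08238358655585 115.93956898939106
115.9 0.0 0.0
108.5 0.9 0.9
101.0 1.6 1.9
93.6 2.3 3.0
86.1 2.8 4.1
78.7 3.1 5.3
71.2 3.2 6.5
63.8 3.3 7.8
56.3 3.1 9.0
48.9 2.8 10.2
41.4 2.3 11.4
34.0 1.7 12.5
26.5 0.9 13.5
```

>>> jog_arm:
  commands: [0.9,0.9,0,0,0.9,1.6,1.9,0,0,0.9,2.3,3.0,0,0,0.9,2.8,4.1,0,0,0.9,3.1,5.3,0,0,0.9,3.2,6.5,0,0,0.9,3.3,7.8,0,0,0.9,3.1,9.0,0,0,0.9,2.8,10.2,0,0,0.9,2.3,11.4,0,0,0.9,1.7,12.5,0,0,0.9,0.9,13.5,0,0,0.9]

```text
t: 2.9
tool_pos: [595.6, 184.6, 88.6]
orientation: [179.4, -0.7, 67.1]
wrist_force: [20.2, 16.8, -15.7]
finger_gap: 15.6
```

Run:
```python
from h import *
H=fromclamp(0,82);q=H+95.5*np.array([np.cos(np.radians(24.2)),np.sin(np.radians(24.2))]);print(q)
go(q[0],q[1],88,67.2)
c=shot("top","top2");crop(c,240,150,360,285,4.4,"k2.png")
```

```text
[590.1972137  178.89282347]
t=2.9 pos [595.6 184.6  88.6] ori [179.4  -0.7  67.1] gap 15.6 F [ 20.2  16.8 -15.7] -> cmd tx -0.73 ty -0.28 tz 0.06 tw -0.001 rows 0.2
```

View pics/k2.png

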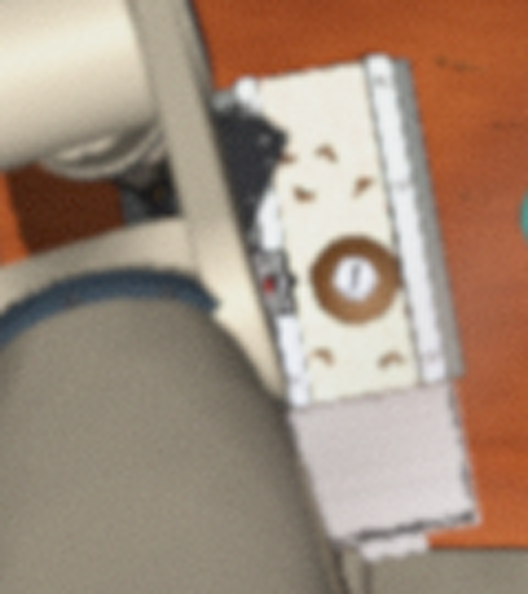

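>>> jog_arm:
  commands: [0,0,0,0,0.9,0,0,0,0,0.9]

```text
t: 3.12
tool_pos: [596.3, 183.2, 88.7]
orientation: [179.3, -0.6, 67.1]
wrist_force: [22.2, 9.7, -14.6]
finger_gap: 15.6
```

Run:
```python
from h import *
from rig import robot
go(590.2,178.9,88,67.2)
H=fromclamp(0,82);p=robot.get_obs()["tool_pos"]-[*H,0];print(np.hypot(p[0],p[1]),np.degrees(np.arctan2(p[1],p[0])))
```

```text
t=3.1 pos [596.3 183.2  88.7] ori [179.3  -0.6  67.1] gap 15.6 F [ 22.2   9.7 -14.6] -> cmd tx -0.64 ty -0.40 tz 0.07 tw -0.001 rows 0.2
102.894123572116 25.000362783765354
```

>>> jog_arm:
  commands: [0,0,0,0,0.3,0,0,0,0,0.3,0,0,0,0,0.3,0,0,-2,0,0.3,0,0,-5,0,0.3,-3,-6,-7,0,0.3,-6,-12,-7,0,0.3,-9,-18,-7,0,0.3,-10,-20,-7,0,0.3,-10,-20,-7,0,0.3]

```text
t: 3.95
tool_pos: [380.5, 166.8, 156.6]
orientation: [-180.0, 0.0, 67.2]
wrist_force: [-0.4, 0.4, 1.3]
finger_gap: 32.3
```

Run:
```python
from h import *
c=shot("top","top3");crop(c,240,150,360,285,4.4,"k3.png")
go(590.2,178.9,88,67.2)
```

```text
t=4.0 pos [371.7 164.5 155.1] ori [-179.6    0.4   67.2] gap 32.2 F [-7.8 -2.  -1.6] -> cmd tx 9.80 ty 19.58 tz 6.71 tw -0.000 rows 5.5
```

View pics/k3.png

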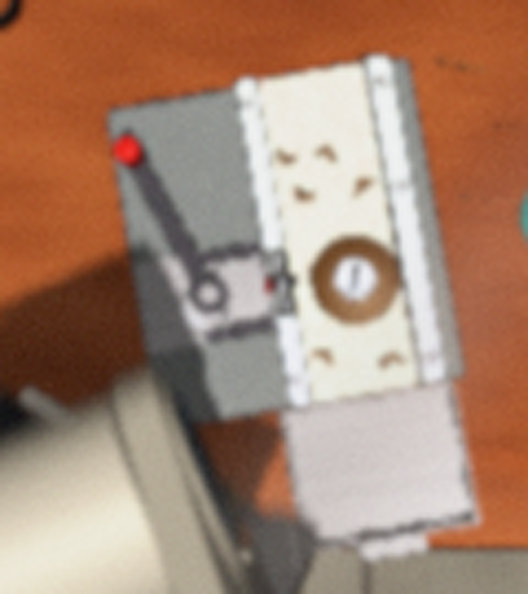

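Run:
```python
from h import *
c=load("top3");H=fromclamp(0,82)
hsv=cv2.cvtColor(c["img"],cv2.COLOR_RGB2HSV);m=((hsv[...,0]<6)|(hsv[...,0]>174))&(hsv[...,1]>180)&(hsv[...,2]>120)
m[:160]=0;m[200:]=0;m[:,:255]=0;m[:,290:]=0
ys,xs=np.nonzero(m);w=onz(c,xs.mean(),ys.mean(),100)[:2];d=w-H;print(len(xs),w,np.hypot(*d),np.degrees(np.arctan2(d[1],d[0])))
S=lambda a,b,z:print((a,b),onz(c,240+a/4.4-.4,150+b/4.4-.4,z).round(1))
S(208,292,70)
```

```text
27 [585.82809506 185.31073391] 94.45557284005132 28.842400305037156
(208, 292) [504.3 140.   70. ]
```

Run:
```python
from h import *
go(585.8,185.5,155,67.2)
```

```text
t=4.0 pos [371.7 164.5 155.1] ori [-179.6    0.4   67.2] gap 32.2 F [-7.8 -2.  -1.6] -> cmd tx 10.24 ty 18.92 tz 0.01 tw -0.000 rows 5.2
```

>>> jog_arm:
  commands: [2,4,0,0,0.3,4,8,0,0,0.3,6,11.4,0,0,0.3,8,15,0,0,0.3,10,18.7,0,0,0.3,10,18.7,0,0,0.3,10,18.7,0,0,0.3,10,18.7,0,0,0.3,10,18.7,0,0,0.3]

```text
t: 4.75
tool_pos: [592.2, 186.9, 156.2]
orientation: [-179.9, 0.1, 67.2]
wrist_force: [-0.1, 0.7, 0.0]
finger_gap: 32.2
```

Run:
```python
from h import *
go(585.8,185.5,87,67.2)
```

```text
t=4.8 pos [592.2 186.9 156.2] ori [-1.799e+02  1.000e-01  6.720e+01] gap 32.2 F [-0.1  0.7  0. ] -> cmd tx -0.38 ty -0.53 tz 6.92 tw 0.000 rows 1.7
```

>>> jog_arm:
  commands: [-0.4,-0.5,1,0,0.3,-0.4,-0.5,4,0,0.3,-0.4,-0.5,6.9,0,0.3,-0.4,-0.5,6.9,0,0.3,-0.4,-0.5,6.9,0,0.9,-0.4,-0.5,6.9,0,0.9,-0.4,-0.5,6.9,0,0.9,-0.6,-0.2,6.9,0,0.9,-0.9,0.1,6.9,0,0.9,-0.9,0.1,6.9,0,0.9,-0.9,0.1,6.9,0,0.3,-0.9,0.1,6.9,0,0.3]

```text
t: 5.75
tool_pos: [591.4, 178.1, 87.8]
orientation: [180.0, 0.0, 67.2]
wrist_force: [0.4, -0.5, 0.6]
finger_gap: 30.4
```

>>> jog_arm:
  commands: [0,0,0,0,0.3,0,0,-4,0,0.3,0,0,-7,0,0.3,-3,-6,-7,0,0.3,-6,-12,-7,0,0.3,-9,-18,-7,0,0.3,-9,-18,-7,0,0.3,-9,-18,-7,0,0.3]

```text
t: 6.42
tool_pos: [387.3, 164.4, 157.1]
orientation: [-179.9, 0.1, 67.2]
wrist_force: [-0.4, -0.5, -0.2]
finger_gap: 32.3
```

Run:
```python
from h import *
c=shot("top","top4");crop(c,240,150,360,285,4.4,"k4.png");H=fromclamp(0,82)
hsv=cv2.cvtColor(c["img"],cv2.COLOR_RGB2HSV);m=((hsv[...,0]<6)|(hsv[...,0]>174))&(hsv[...,1]>180)&(hsv[...,2]>120)
m[:160]=0;m[200:]=0;m[:,:255]=0;m[:,290:]=0
ys,xs=np.nonzero(m);w=onz(c,xs.mean(),ys.mean(),100)[:2];d=w-H;print(len(xs),w,np.hypot(*d),np.degrees(np.arctan2(d[1],d[0])))
crop(shot("side","side4"),270,170,400,310,4,"k4s.png")
go(512,53.5,150,9.2)
```

```text
25 [589.08712026 178.52432614] 94.33648087261034 24.27223830370912
t=6.5 pos [384.7 163.8 156.8] ori [-179.8    0.2   67.3] gap 31.9 F [ 0.6 -0.3  0.3] -> cmd tx -5.26 ty 16.00 tz 0.68 tw 1.014 rows 8.1
```

View pics/k4.png

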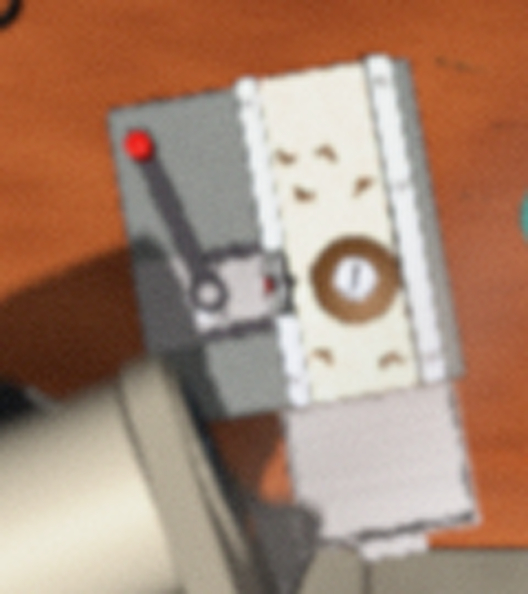

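View pics/k4s.png

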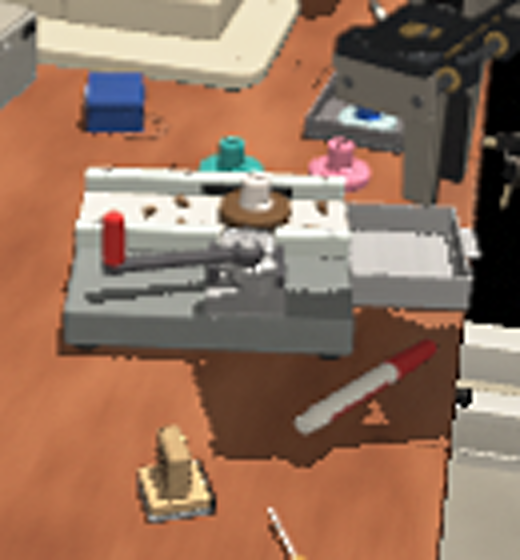

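The lever is open (angle about 0) and the lens is free at crop (355,279), with the pad flush. Next I pick up the lens by its white block.

>>> jog_arm:
  commands: [-1,3,0,0.12,0.3,-2,5,0,0.24,0.2,-3,7,0,0.36,0.1,-4,10,0,0.48,0.1,-5.2,13,0,0.6,0.1,-5.2,16,0,0.72,0.1,-5.2,16,0,0.84,0.1,-5.2,16,0,0.96,0.1,-5.2,16,0,1.01,0.1,-5.2,16,0,1.01,0.1,-5.2,16,0,1.01,0.1,-5.2,16,0,1.01,0.1]

```text
t: 7.52
tool_pos: [518.2, 55.4, 157.5]
orientation: [180.0, -0.0, 9.5]
wrist_force: [-1.0, 0.0, -0.8]
finger_gap: 41.3
```

Run:
```python
from h import *
go(512,53,74.5,9.2)
```

```text
t=7.5 pos [518.2  55.4 157.5] ori [180.   -0.    9.5] gap 41.3 F [-1.   0.  -0.8] -> cmd tx -0.65 ty 0.13 tz 8.30 tw 0.005 rows 2.0
```

>>> jog_arm:
  commands: [-0.65,0.13,2,0,0.1,-0.65,0.13,5,0,0.1,-0.65,0.13,7.5,0,0.1,-0.65,0.13,8.3,0,0.1,-0.65,0.13,8.3,0,0.1,-0.65,0.13,8.3,0,0.8,-0.65,0.13,8.3,0,0.8,-0.65,0.13,8.3,0,0.8,-0.65,0.13,8.3,0,0.8]
  grip_force: 20

```text
t: 8.27
tool_pos: [512.9, 53.2, 75.9]
orientation: [180.0, -0.2, 9.4]
wrist_force: [0.2, 0.9, 4.6]
finger_gap: 21.1
```

>>> jog_arm:
  commands: [0,0,0,0,0.8,0,0,-1,0,0.8,0,0,-3,0,0.8,0,0,-5,0,0.8,0,0,-6,0,0.8,0,0,-6,0,0.8]

```text
t: 8.77
tool_pos: [513.3, 53.2, 137.2]
orientation: [180.0, -0.3, 9.3]
wrist_force: [0.6, -0.2, 0.0]
finger_gap: 21.2
```

Run:
```python
from h import *
go(446.8,-290,125,-7)
crop(shot("side","side5"),270,130,400,310,3.3,"l.png")
```

```text
t=8.8 pos [513.3  53.2 137.2] ori [180.   -0.3   9.3] gap 21.2 F [ 0.6 -0.2  0. ] -> cmd tx -12.13 ty 32.79 tz 1.22 tw 0.285 rows 8.4
```

View pics/l.png

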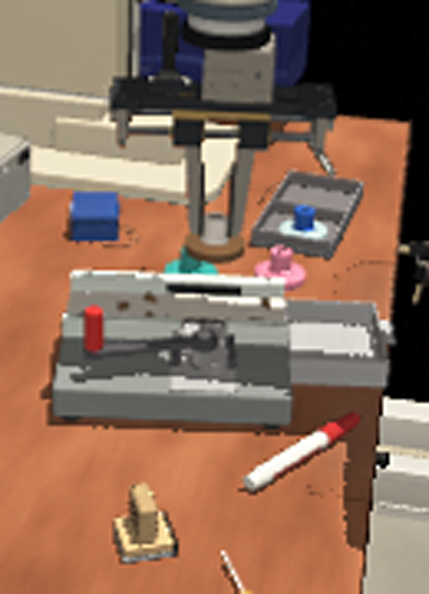

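The lens hangs in the fingers at (215,235). I carry it to the tray's empty compartment.

>>> jog_arm:
  commands: [-1.5,4,0,0.03,0.8,-3,8,0,0.06,0.8,-4.5,12,0,0.1,0.8,-6,16,0,0.14,0.8,-7.5,20,0,0.18,0.8,-9,24,0,0.22,0.8,-10.5,28,0,0.26,0.8,-12.1,32.8,0,0.28,0.8,-12.1,32.8,0,0.28,0.8,-12.1,32.8,0,0.28,0.8,-12.1,32.8,0,0.28,0.8,-12.1,32.8,0,0.28,0.8]

```text
t: 9.82
tool_pos: [444.9, -289.1, 133.6]
orientation: [-179.9, 0.1, -6.7]
wrist_force: [-0.4, -0.3, -1.1]
finger_gap: 21.3
```

Run:
```python
from h import *
go(446.8,-290,39,-7)
crop(shot("side","side6"),300,110,420,230,5,"l2.png")
```

```text
t=9.8 pos [ 444.9 -289.1  133.6] ori [-1.799e+02  1.000e-01 -6.700e+00] gap 21.3 F [-0.4 -0.3 -1.1] -> cmd tx 0.20 ty 0.07 tz 9.46 tw 0.005 rows 2.3
```

View pics/l2.png

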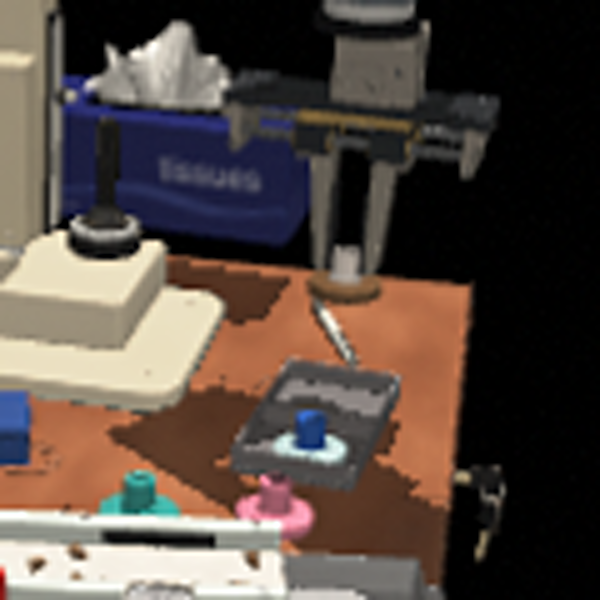

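>>> jog_arm:
  commands: [0.2,0.07,2,0,0.8,0.2,0.07,5,0,0.8,0.2,0.07,7.5,0,0.8,0.2,0.07,8.8,0,0.8,0.2,0.07,9.3,0,0.8,0.2,0.07,9.4,0,0.8,0.2,0.07,9.4,0,0.8]

```text
t: 10.45
tool_pos: [447.9, -290.5, 40.8]
orientation: [180.0, -0.0, -6.6]
wrist_force: [0.5, -0.4, -0.3]
finger_gap: 21.4
```

>>> jog_arm:
  commands: [0,0,0,0,0.3,0,0,0,0,0.2,0,0,0,0,0.2,0,0,-3,0,0.2,0,0,-7,0,0.2,0,0,-11,0,0.2,0,-5,-13,0,0.2,0,-9,-13,0,0.2,0,-13,-13,0,0.2,0,-17,-13,0,0.2,0,-17,-13,0,0.2]

```text
t: 11.37
tool_pos: [467.4, -117.7, 171.5]
orientation: [-179.9, -0.1, -6.6]
wrist_force: [0.3, -0.4, -0.8]
finger_gap: 36.9
```

Run:
```python
from h import *
crop(shot("side","side7"),300,110,420,230,4,"l3.png")
c=shot("top","top7");crop(c,180,150,480,275,2.6,"l4.png")
go(600,250,180,27)
```

```text
t=11.5 pos [ 467.6 -120.8  171.2] ori [ 1.8e+02 -1.0e-01 -6.5e+00] gap 36.5 F [ 0.5 -0.2  0.5] -> cmd tx 8.95 ty -38.34 tz -0.88 tw -0.585 rows 9.4
```

View pics/l3.png

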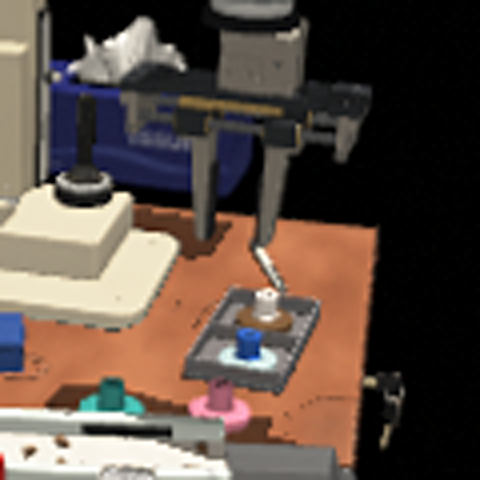

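View pics/l4.png

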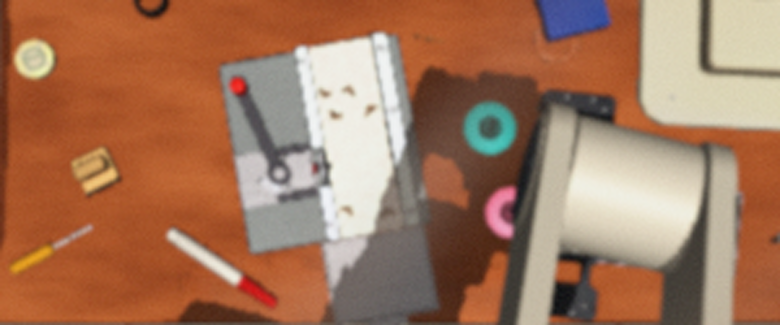

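The finished lens sits flat in the far compartment (crop (265,310)), and the bed still holds six offcuts. Now I measure the scraper.

```bash
cat >> h.py <<'E'
def full(c):
    H,W=c["z_map"].shape;K=c["camera_matrix"]
    uu,vv=np.meshgrid(np.arange(W,dtype=float),np.arange(H,dtype=float))
    x=(uu-K[0,2])/K[0,0];y=(vv-K[1,2])/K[1,1];rd=np.hypot(x,y);r=rd.copy()
    for _ in range(10): r=rd/(1+float(c["k1"])*r*r)
    s=r/np.maximum(rd,1e-9);z=c["z_map"]
    return (np.stack([x*s*z,y*s*z,z],-1)-c["t"])@c["R"]
def scraper(c,near=None):
    P=full(c).reshape(-1,3);hsv=cv2.cvtColor(c["img"],cv2.COLOR_RGB2HSV).reshape(-1,3)
    m=(P[:,0]>420)&(P[:,0]<620)&(P[:,1]>235)&(P[:,1]<345)&(P[:,2]>7)
    Q=P[m];T=Q[Q[:,2]>36]
    r=cv2.minAreaRect(Q[Q[:,2]<60,:2].astype(np.float32));g=cv2.minAreaRect(T[:,:2].astype(np.float32))
    print("all",len(Q),r,"grip",len(T),T.mean(0),g, "zmax",Q[:,2].max())
E
python3 - <<'E'
from h import *
for n in("top0","top7"):
    c=load(n);scraper(c)
S=lambda a,b,z:print((a,b),onz(c,180+a/9-.45,195+b/9-.45,z).round(1))
c=load("top0")
for p in[(250,160),(360,102),(415,212),(303,272)]:S(*p,13)
S(315,180,44);S(275,175,44);S(355,150,44)
E
```

```text
all 259 ((516.2877197265625, 290.3996887207031), (192.1869354248047, 109.28009796142578), 0.28572067618370056) grip 56 [512.23691438 333.73714545  44.00777755] ((512.6893920898438, 335.4342346191406), (14.617618560791016, 27.875446319580078), 25.796836853027344) zmax 50.26189532479842
all 254 ((514.61474609375, 293.2215270996094), (182.88882446289062, 107.75677490234375), 2.610591411590576) grip 55 [512.47079877 333.8466141   44.5443829 ] ((512.7208251953125, 335.1542663574219), (14.800045013427734, 26.849882125854492), 27.15254783630371) zmax 50.69554410557706
(250, 160) [517.5 362.8  13. ]
(360, 102) [535.2 329.5  13. ]
(415, 212) [501.6 312.1  13. ]
(303, 272) [483.4 346.   13. ]
(315, 180) [509.7 335.9  44. ]
(275, 175) [511.2 347.9  44. ]
(355, 150) [518.6 324.1  44. ]
```

>>> jog_arm:
  commands: [1,-4,0,-0.08,0,2,-8,0,-0.16,0,3,-12,0,-0.24,0,4,-16,0,-0.32,0,4,-20,0,-0.4,0,4,-24,0,-0.48,0,4,-28,0,-0.56,0,4,-32,0,-0.6,0,4,-36,0,-0.6,0,4,-40,0,-0.6,0,4,-43,0,-0.6,0,4,-43,0,-0.6,0]

```text
t: 12.47
tool_pos: [559.1, 303.8, 170.7]
orientation: [-179.9, -0.2, 27.8]
wrist_force: [0.4, -0.3, -0.1]
finger_gap: 46.2
```

>>> jog_arm:
  commands: [0,0,0,0,0,0,0,0,0,0,0,0,0,0,0]

```text
t: 12.72
tool_pos: [557.5, 298.1, 170.4]
orientation: [180.0, 0.0, 27.6]
wrist_force: [0.9, -0.9, 0.3]
finger_gap: 45.8
```

Run:
```python
from h import *
go(509.5,337,37,27.5)
```

```text
t=12.7 pos [557.5 298.1 170.4] ori [180.    0.   27.6] gap 45.8 F [ 0.9 -0.9  0.3] -> cmd tx -2.45 ty -5.67 tz 13.34 tw 0.001 rows 3.5
```

>>> jog_arm:
  commands: [-1.3,-3,1,0,0,-2.45,-5.7,4,0,0,-2.45,-5.7,7,0,0,-2.45,-5.7,7,0,0,-2.45,-5.7,7,0,0]

```text
t: 13.13
tool_pos: [508.6, 337.5, 99.9]
orientation: [180.0, 0.2, 27.6]
wrist_force: [0.5, -0.5, -0.6]
finger_gap: 46.0
```

Run:
```python
from h import *
go(509.5,337,37,27.5)
c=shot("side","side8");crop(c,260,230,380,340,5,"s8.png")
```

```text
t=13.1 pos [508.6 337.5  99.9] ori [180.    0.2  27.6] gap 46.0 F [ 0.5 -0.5 -0.6] -> cmd tx 0.06 ty 0.08 tz 6.29 tw 0.002 rows 1.5
```

View pics/s8.png

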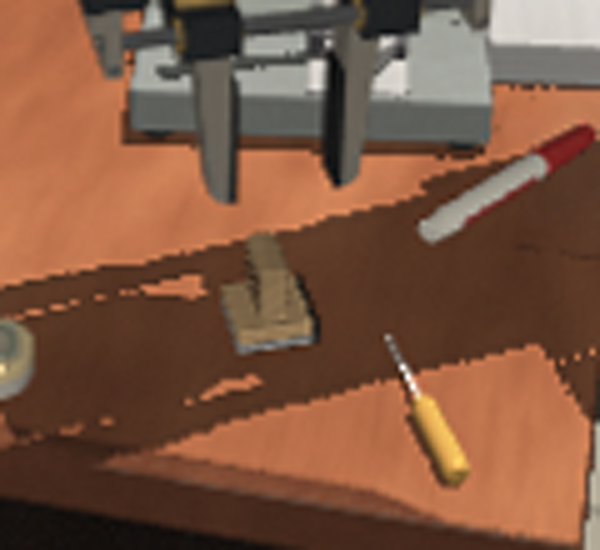

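The fingers straddle the scraper grip at (265,265), with the lip on its right (robot) side. I grip it.

>>> jog_arm:
  commands: [0.05,0.05,2,0,0,0.05,0.05,4.5,0,0,0.05,0.05,6,0,0,0.05,0.05,6.3,0,0,0.05,0.05,6.3,0,0,0.05,0.05,6.3,0,0.9,0.05,0.05,6.3,0,0.9,0.05,0.05,6.3,0,0.9,0.05,0.05,6.3,0,0.9,0.05,0.05,6.3,0,0.9]
  grip_force: 35

```text
t: 14.02
tool_pos: [510.2, 339.3, 38.3]
orientation: [-180.0, -0.1, 27.7]
wrist_force: [-0.4, -0.8, 4.5]
finger_gap: 14.6
```

Run:
```python
from h import *
p=fromclamp(105,-12.5);print(p,fromclamp(105,12.5),fromclamp(-62,-12.5),fromclamp(-62,12.5))
go(*p,140,9.2)
```

```text
[621.84782268  63.24832139] [617.85079299  87.92672802] [456.99606641  36.54816305] [452.99903672  61.22656968]
t=14.0 pos [510.2 339.3  38.3] ori [-1.80e+02 -1.00e-01  2.77e+01] gap 14.6 F [-0.4 -0.8  4.5] -> cmd tx -2.93 ty 29.64 tz -10.17 tw 0.322 rows 7.5
```

>>> jog_arm:
  commands: [0,0,-3,0,0.9,0,0,-7,0,0.9,0,0,-11,0,0.9,0,2,-12.5,0.04,0.9,-0.5,6,-12.5,0.12,0.9,-1,10,-12.5,0.2,0.9,-1.5,14,-12.5,0.26,0.9,-2,18,-12.5,0.32,0.9,-2.5,22,-12.5,0.32,0.9,-2.9,26,-12.5,0.32,0.9,-2.9,29.6,-12.5,0.32,0.9,-2.9,29.6,-12.5,0.32,0.9]

```text
t: 15.02
tool_pos: [624.0, 58.0, 162.9]
orientation: [179.9, -0.1, 9.1]
wrist_force: [-0.6, 0.4, -0.8]
finger_gap: 14.6
```

>>> jog_arm:
  commands: [0,0,0,0,0.9,0,0,0,0,0.9,0,0,0,0,0.9]

```text
t: 15.27
tool_pos: [620.8, 64.5, 162.4]
orientation: [-180.0, 0.0, 9.4]
wrist_force: [-0.1, 0.1, -0.7]
finger_gap: 14.6
```

Run:
```python
from h import *
p=fromclamp(108,-11.5);print(p)
go(*p,100,9.2)
c=shot("side","side9");crop(c,250,110,400,270,3.6,"s9.png")
c=shot("top","top9");crop(c,240,150,360,285,4.4,"t9.png")
```

```text
[624.64935029  64.71510122]
t=15.3 pos [620.8  64.5 162.4] ori [-180.     0.     9.4] gap 14.6 F [-0.1  0.1 -0.7] -> cmd tx 0.38 ty 0.04 tz 6.24 tw 0.003 rows 1.5
```

View pics/s9.png

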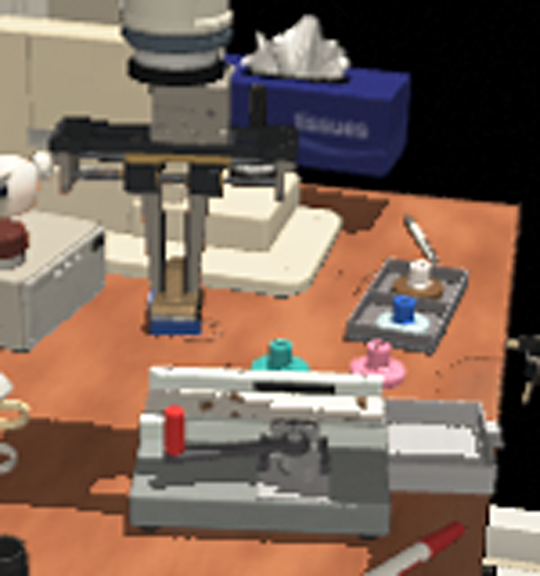

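View pics/t9.png

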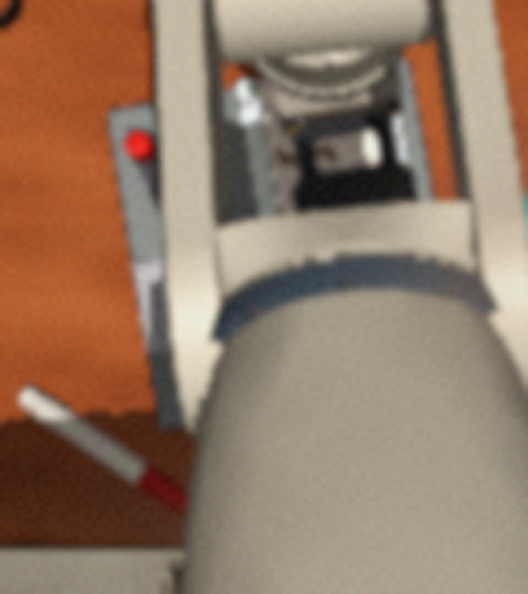

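>>> jog_arm:
  commands: [1.1,0,2,0,0.9,1.1,0,5,0,0.9,1.1,0,7,0,0.9,1.1,0,7.8,0,0.9,1.1,0,8,0,0.9,1.1,0,8,0,0.9]

```text
t: 15.87
tool_pos: [632.2, 65.8, 82.6]
orientation: [-180.0, 0.0, 9.4]
wrist_force: [-0.3, -0.5, 0.2]
finger_gap: 14.8
```

Run:
```python
from h import *
p=fromclamp(115,-11.5)
go(*p,78,9.2)
c=shot("side","side10");crop(c,270,180,380,270,6,"s10.png")
```

```text
t=15.9 pos [632.2  65.8  82.6] ori [-180.     0.     9.4] gap 14.8 F [-0.3 -0.5  0.2] -> cmd tx -0.06 ty -0.01 tz 0.46 tw 0.003 rows 0.1
```

View pics/s10.png

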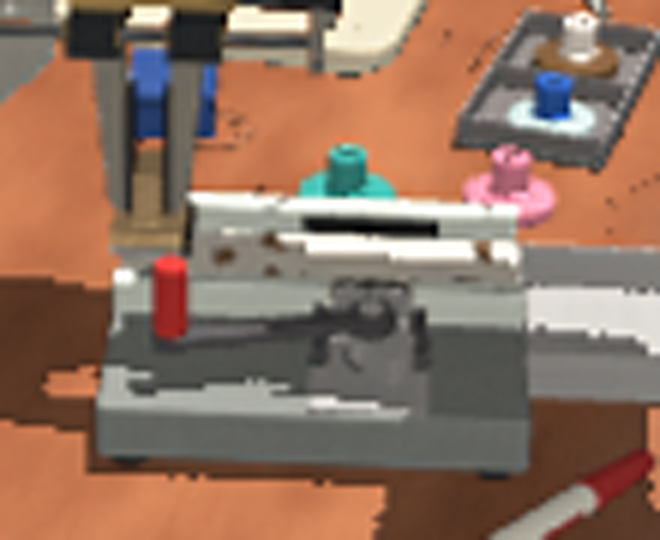

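>>> jog_arm:
  commands: [-0.05,0,0.4,0,0.9,-0.05,0,0.48,0,0.9,-0.05,0,0.5,0,0.9,-0.8,0,0.5,0,0.9,-1.6,0,0.5,0,0.9,-2.4,0,0.5,0,0.9,-3.2,0,0.5,0,0.9,-4,0,0.5,0,0.9,-4.8,0,0.5,0,0.9,-5.6,0,0.5,0,0.9,-6.4,0,0.5,0,0.9,-7.2,0,0.5,0,0.9]

```text
t: 16.92
tool_pos: [571.8, 55.4, 81.6]
orientation: [180.0, -1.4, 9.3]
wrist_force: [33.9, 17.7, 8.8]
finger_gap: 16.6
```

Run:
```python
from h import *
p=fromclamp(-62,-11.5)
go(*p,78,9.2)
c=shot("side","side11");crop(c,270,180,380,270,6,"s11.png")
```

```text
t=16.9 pos [571.8  55.4  81.6] ori [180.   -1.4   9.3] gap 16.6 F [33.9 17.7  8.8] -> cmd tx -11.64 ty -0.10 tz 0.36 tw 0.002 rows 2.8
```

View pics/s11.png

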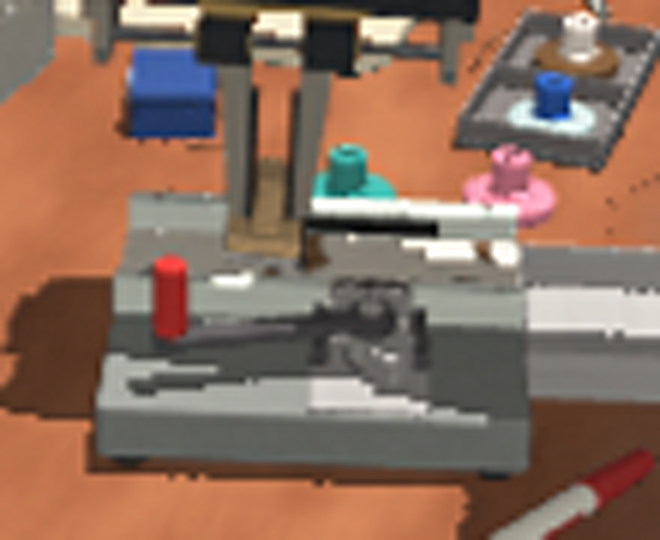

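>>> jog_arm:
  commands: [0.3,-0.1,-0.1,0,0.9,0.6,-0.3,-0.2,0,0.9,0.6,-0.3,-0.2,0,0.9,0.6,-0.3,-0.2,0,0.9]

```text
t: 17.3
tool_pos: [567.1, 57.1, 80.0]
orientation: [180.0, -0.1, 9.4]
wrist_force: [-1.0, -0.7, -1.2]
finger_gap: 14.9
```

Run:
```python
from h import *
from rig import robot
p=fromclamp(-62,-9)
go(*p,78,9.2)
print(toclamp(robot.get_obs()["tool_pos"]))
c=shot("side","side12");crop(c,270,180,380,270,6,"s12.png")
c=shot("top","top12");crop(c,260,150,360,285,4.4,"t12.png")
```

```text
t=17.3 pos [567.1  57.1  80. ] ori [ 1.8e+02 -1.0e-01  9.4e+00] gap 14.9 F [-1.  -0.7 -1.2] -> cmd tx -11.20 ty -0.12 tz 0.20 tw 0.003 rows 2.7
[49.99778947 -9.8380505 ]
```

View pics/s12.png

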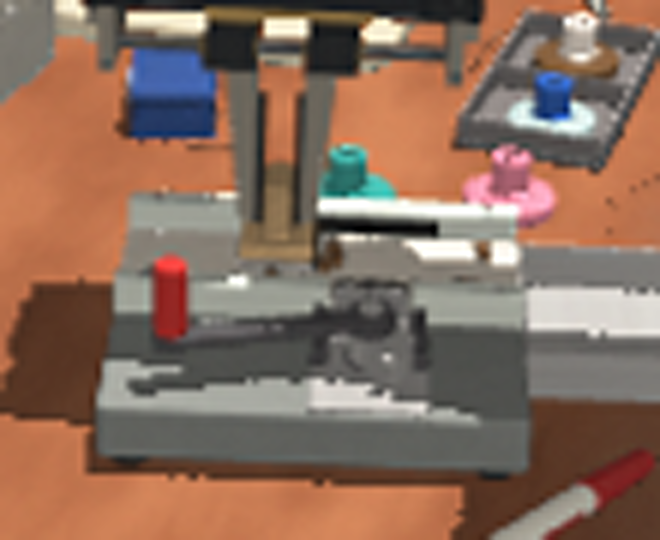

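View pics/t12.png

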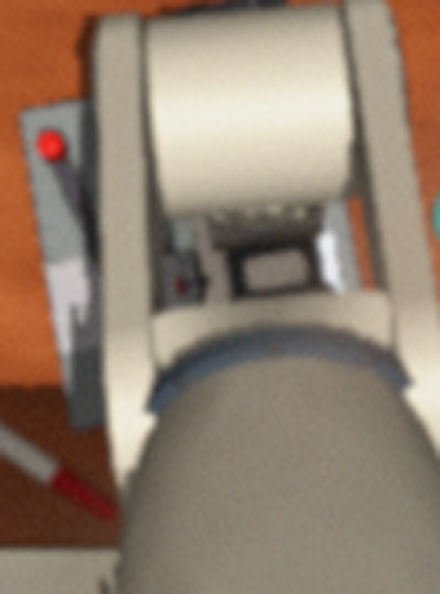

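>>> jog_arm:
  commands: [-0.5,0,0.1,0,0.9,-1,0,0.1,0,0.9,-1.6,0,0.1,0,0.9,-2.2,0,0.1,0,0.9,-2.8,0,0.1,0,0.9,-3.4,0,0.1,0,0.9,-4,0,0.1,0,0.9,-4.6,0,0.1,0,0.9]

```text
t: 18.07
tool_pos: [521.8, 49.8, 79.2]
orientation: [180.0, -0.1, 9.3]
wrist_force: [3.9, 0.8, 5.0]
finger_gap: 14.8
```

Run:
```python
from h import *
from rig import robot
p=fromclamp(-62,-9)
go(*p,79,9.2)
print(toclamp(robot.get_obs()["tool_pos"]))
c=shot("side","side13");crop(c,270,180,380,270,6,"s13.png")
```

```text
t=18.1 pos [521.8  49.8  79.2] ori [ 1.8e+02 -1.0e-01  9.3e+00] gap 14.8 F [3.9 0.8 5. ] -> cmd tx -6.61 ty -0.10 tz 0.02 tw 0.002 rows 1.6
[ 4.08800558 -9.81580123]
```

View pics/s13.png

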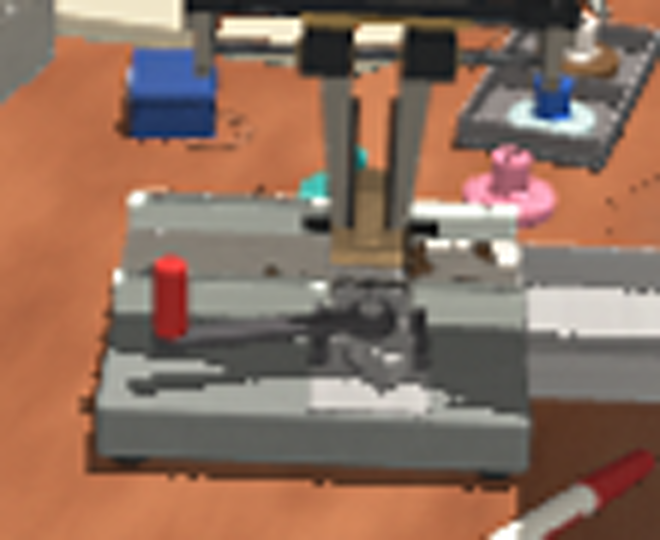

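Force is low and the offcuts are moving ahead of the lip. I continue over the edge.

>>> jog_arm:
  commands: [-0.6,0,0,0,0.9,-1.2,0,0,0,0.9,-1.8,0,0,0,0.9,-2.4,0,0,0,0.9,-3,0,0,0,0.9,-3.6,0,0,0,0.9,-4.2,0,0,0,0.9,-4.8,0,0,0,0.9,-5.4,0,0,0,0.9,-6,0,0,0,0.9,-6.6,0,0,0,0.9,-6.6,0,0,0,0.9]

```text
t: 19.12
tool_pos: [455.4, 38.9, 78.9]
orientation: [180.0, -0.0, 9.3]
wrist_force: [0.8, 0.1, 9.5]
finger_gap: 14.9
```

Run:
```python
from h import *
from rig import robot
p=fromclamp(-62,-9)
go(*p,79,9.2)
print(toclamp(robot.get_obs()["tool_pos"]))
c=shot("side","side14");crop(c,270,180,400,280,5.5,"s14.png")
```

```text
t=19.1 pos [455.4  38.9  78.9] ori [180.   -0.    9.3] gap 14.9 F [0.8 0.1 9.5] -> cmd tx 0.12 ty -0.09 tz -0.01 tw 0.002 rows 0.0
[-63.24229455  -9.8846184 ]
```

View pics/s14.png

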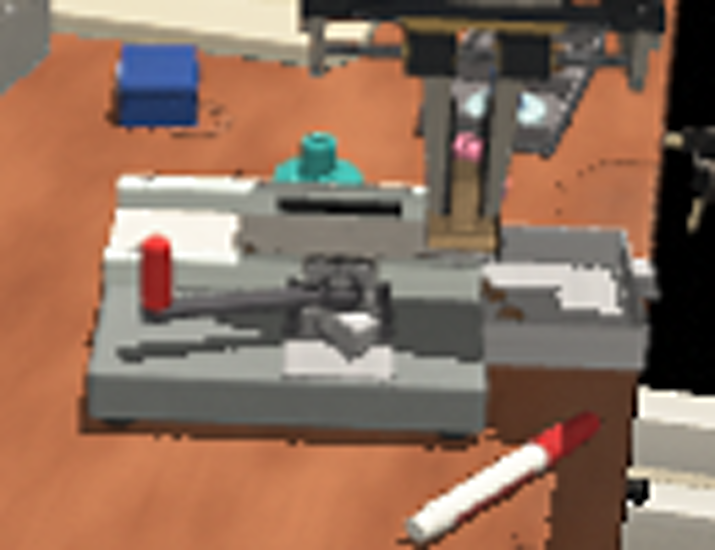

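Several offcuts have dropped into the tray; one remains near crop (245,245) by the rail. I make a second pass on the rail side.

>>> jog_arm:
  commands: [0,0,-1.5,0,0.9,0,0,-3.5,0,0.9,3,-0.5,-3.5,0,0.9,7,-1,-3.5,0,0.9,11,-1.5,-3.5,0,0.9,15,-2,-3.5,0,0.9,17.8,-2,-3.5,0,0.9,17.8,-2,-3.5,0,0.9,17.8,-2,-3.5,0,0.9,17.8,-2,-3.5,0,0.9,17.8,-2,-3.5,0,0.9]

```text
t: 20.08
tool_pos: [626.3, 87.3, 112.8]
orientation: [180.0, 0.2, 9.3]
wrist_force: [-0.1, -0.4, 0.0]
finger_gap: 14.6
```

Run:
```python
from h import *
from rig import robot
p=fromclamp(113,9.5)
go(*p,79,9.2)
print(toclamp(robot.get_obs()["tool_pos"]))
c=shot("side","side15");crop(c,270,170,400,280,5.5,"s15.png")
```

```text
t=20.1 pos [626.3  87.3 112.8] ori [180.    0.2   9.3] gap 14.6 F [-0.1 -0.4  0. ] -> cmd tx -0.02 ty 0.10 tz 3.38 tw 0.002 rows 0.8
[113.19528238  10.54724846]
```

View pics/s15.png

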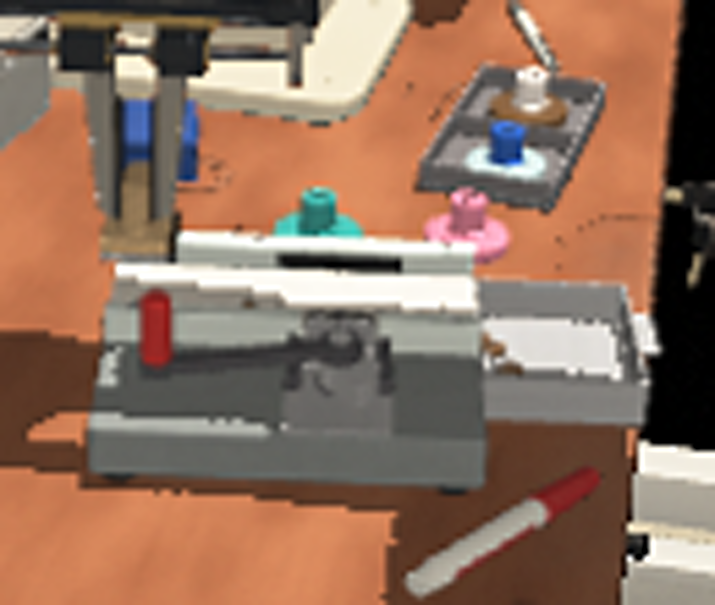

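>>> jog_arm:
  commands: [0,0,2,0,0.9,0,0,3.2,0,0.9,0,0,3.4,0,0.9,-0.6,0,3.4,0,0.9,-1.3,0,3.4,0,0.9,-2,0,3.4,0,0.9,-2.7,0,3.4,0,0.9,-3.4,0,3.4,0,0.9,-4.1,0,3.4,0,0.9,-4.8,0,3.4,0,0.9,-5.5,0,3.4,0,0.9,-6.2,0,3.4,0,0.9]

```text
t: 21.13
tool_pos: [566.8, 77.7, 79.6]
orientation: [180.0, -0.0, 9.3]
wrist_force: [-0.7, -0.5, -1.4]
finger_gap: 14.7
```

Run:
```python
from h import *
from rig import robot
p=fromclamp(-63,10)
go(*p,78.8,9.2)
print(toclamp(robot.get_obs()["tool_pos"]))
c=shot("side","side16");crop(c,270,170,400,280,5.5,"s16.png")
```

```text
t=21.1 pos [566.8  77.7  79.6] ori [180.   -0.    9.3] gap 14.7 F [-0.7 -0.5 -1.4] -> cmd tx -11.59 ty 0.03 tz 0.08 tw 0.002 rows 2.8
[52.93373292 10.54524822]
```

View pics/s16.png

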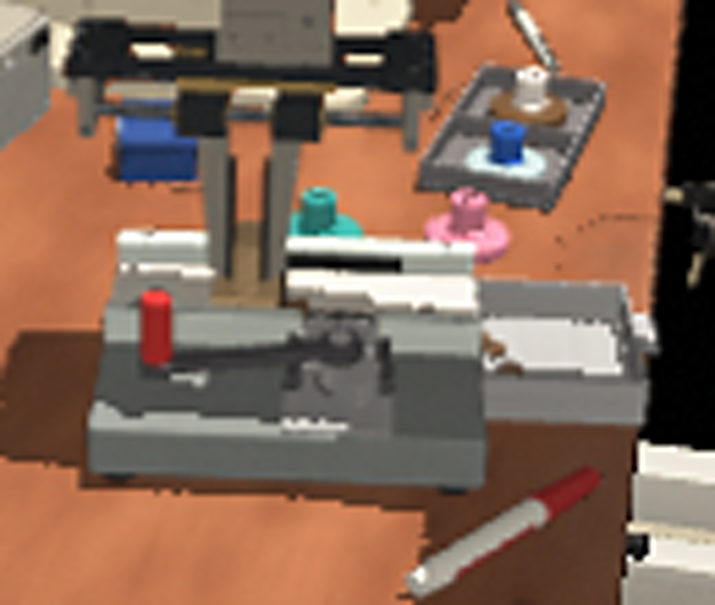

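>>> jog_arm:
  commands: [-0.8,0,0.05,0,0.9,-1.6,0,0.05,0,0.9,-2.4,0,0.05,0,0.9,-3.2,0,0.05,0,0.9,-4,0,0.05,0,0.9,-5,0,0.05,0,0.9,-6,0,0.05,0,0.9,-7,0,0.05,0,0.9,-8,0,0.05,0,0.9,-9,0,0.05,0,0.9,-10,0,0.05,0,0.9,-11,0,0.05,0,0.9]

```text
t: 22.18
tool_pos: [457.8, 59.8, 79.1]
orientation: [-180.0, 0.0, 9.3]
wrist_force: [-0.4, -0.1, -0.5]
finger_gap: 14.8
```

>>> jog_arm:
  commands: [-0.6,0,0,0,0.9,-0.6,0,0,0,0.9,-0.6,0,0,0,0.9,-0.4,0,-3,0,0.9,0,0,-7,0,0.9,0,0,-11,0,0.9,0,0,-11,0,0.9]

```text
t: 22.77
tool_pos: [463.8, 60.6, 195.8]
orientation: [180.0, -0.6, 9.3]
wrist_force: [2.1, 0.0, 0.4]
finger_gap: 14.7
```

Run:
```python
from h import *
from rig import robot
p=fromclamp(113,-9.5)
go(*p,190,9.2)
print(toclamp(robot.get_obs()["tool_pos"]))
c=shot("side","side17");crop(c,270,170,400,280,5.5,"s17.png")
```

```text
t=22.8 pos [463.8  60.6 195.8] ori [180.   -0.6   9.3] gap 14.7 F [2.1 0.  0.4] -> cmd tx 16.44 ty 2.01 tz 0.58 tw 0.002 rows 4.0
[-51.46378772  10.17124245]
```

View pics/s17.png

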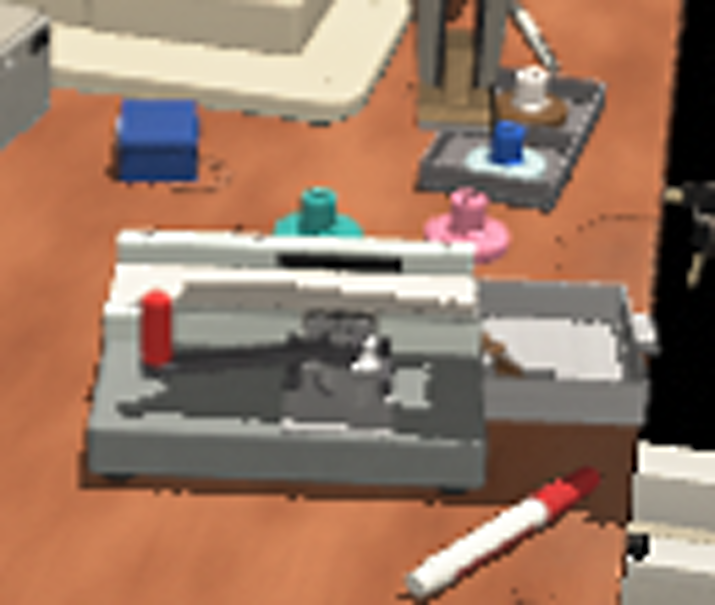

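>>> jog_arm:
  commands: [1.3,-4,0,0,0.9,2.6,-8,0,0,0.9,3.9,-12,0,0,0.9,5.2,-16,0,0,0.9,6.5,-20,0,0,0.9,7.8,-24,0,0,0.9,9,-26.5,0,0,0.9,9,-26.5,0,0,0.9,9,-26.5,0,0,0.9,9,-26.5,0,0,0.9]

```text
t: 23.65
tool_pos: [503.9, 335.2, 187.4]
orientation: [179.9, 0.1, 9.4]
wrist_force: [-0.4, 0.2, -1.5]
finger_gap: 14.6
```

Run:
```python
from h import *
c=shot("top","top18");crop(c,240,150,360,285,4.4,"t18.png")
go(510,337,100,9.2)
```

```text
t=23.7 pos [504.  334.7 187.8] ori [1.799e+02 1.000e-01 9.300e+00] gap 14.8 F [ 0.2 -0.6 -1.4] -> cmd tx 0.63 ty -0.13 tz 8.78 tw 0.002 rows 2.1
```

View pics/t18.png

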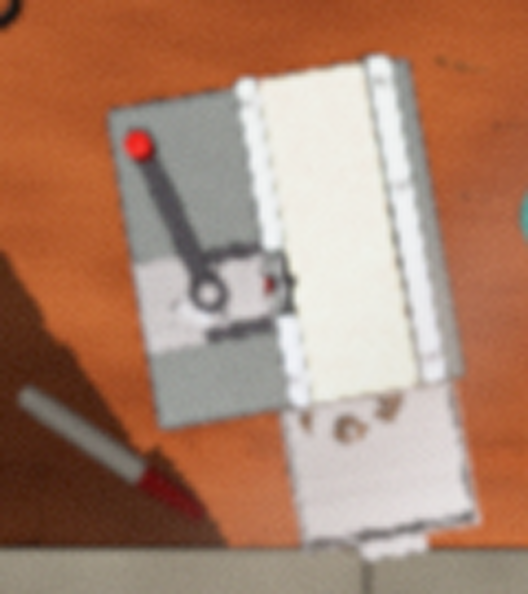

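The bed is bare and there are brown bits in the chip tray at crop (305,422), (350,430) and (388,405). I zoom in to count them.

Run:
```python
from h import *
c=load("top18");crop(c,300,235,350,275,13,"t18b.png")
c=load("side17");crop(c,340,220,400,260,12,"s17b.png")
```

```text
(no output)
```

View pics/t18b.png

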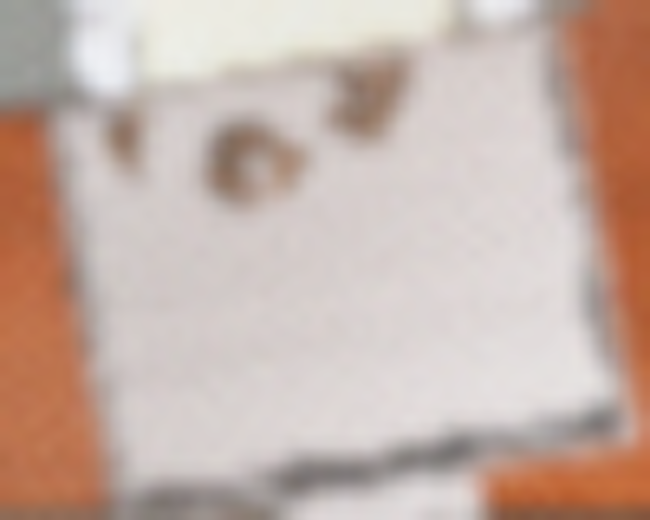

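View pics/s17b.png

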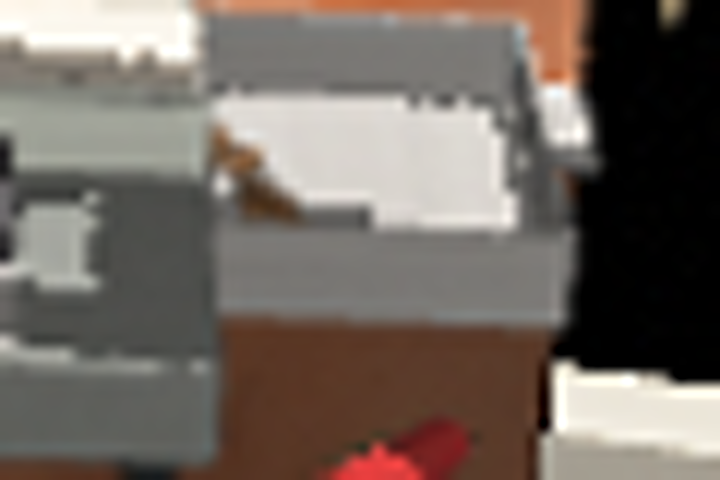

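The bed is bare, and the three groups in the tray together are consistent with six offcuts. I set the scraper down on the desk.

>>> jog_arm:
  commands: [0.6,0,4,0,0.9,0.6,0,8,0,0.9,0.6,0,12,0,0.9,0.6,0,13.8,0,0.9,0.6,0,14.5,0,0.9,0.6,0,14.8,0,0.9,0.6,0,14.85,0,0.9,0.6,0,14.85,0,0.9]

```text
t: 24.37
tool_pos: [511.7, 337.2, 42.1]
orientation: [-179.9, -0.1, 9.3]
wrist_force: [-1.0, 0.3, -1.8]
finger_gap: 14.6
```

Run:
```python
from h import *
go(510,337,38.3,9.2)
c=shot("side","side19");crop(c,260,230,380,340,5,"s19.png")
```

```text
t=24.4 pos [511.7 337.2  42.1] ori [-1.799e+02 -1.000e-01  9.300e+00] gap 14.6 F [-1.   0.3 -1.8] -> cmd tx -0.17 ty -0.01 tz 0.38 tw 0.002 rows 0.1
```

View pics/s19.png

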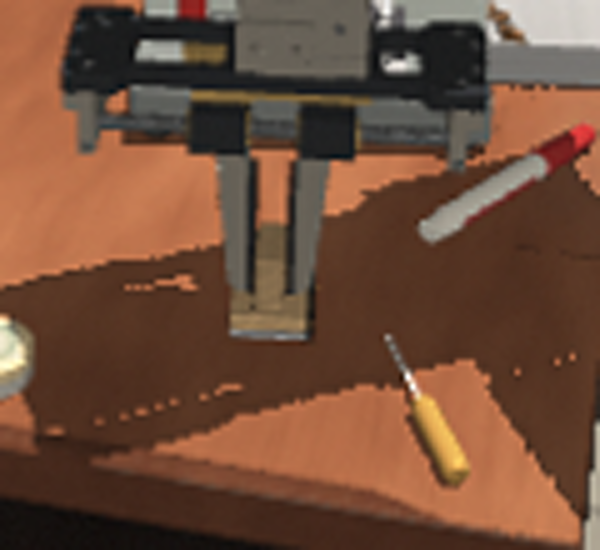

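>>> jog_arm:
  commands: [0,0,0.2,0,0.9,0,0,0.35,0,0.9,0,0,0.38,0,0.9,0,0,0.38,0,0.9]

```text
t: 24.75
tool_pos: [511.6, 337.7, 38.8]
orientation: [-179.9, -0.1, 9.4]
wrist_force: [-1.4, -1.8, 13.1]
finger_gap: 14.9
```

>>> jog_arm:
  commands: [0,0,0,0,0.5,0,0,0,0,0.2,0,0,0,0,0.1,0,0,0,0,0.1,0,0,-3,0,0.1,0,0,-7,0,0.1,0,0,-11,0,0.1,0,0,-14,0,0.1,0,0,-14,0,0.1,0,0,-14,0,0.1,0,0,-14,0,0.1]

```text
t: 25.67
tool_pos: [510.1, 336.7, 176.1]
orientation: [180.0, 0.0, 9.3]
wrist_force: [0.3, 0.1, -0.1]
finger_gap: 41.6
```

Run:
```python
from h import *
go(452.6,-197,150,-7)
c=shot("side","side20");crop(c,260,230,380,340,4,"s20.png");crop(c,340,150,390,210,9,"b20.png")
```

```text
t=25.7 pos [510.1 336.7 176.1] ori [180.    0.    9.3] gap 41.6 F [ 0.3  0.1 -0.1] -> cmd tx -14.34 ty 51.73 tz 2.61 tw 0.285 rows 12.9
```

View pics/s20.png

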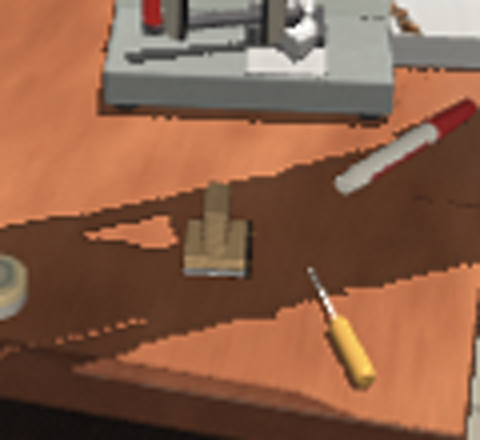

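View pics/b20.png

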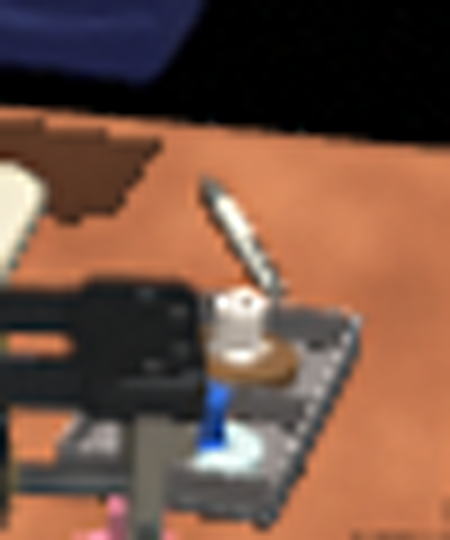

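The scraper stands upright at crop (217,245). Now the blank: the one with the blue block in the tray, not the pink or turquoise ones standing on the desk.

>>> jog_arm:
  commands: [-1.1,4,0,0.03,0.1,-2.2,8,0,0.06,0.1,-3.3,12,0,0.09,0.1,-4.4,16,0,0.12,0.1,-5.5,20,0,0.15,0.1,-6.7,24,0,0.18,0.1,-7.8,28,0,0.21,0.1,-8.9,32,0,0.24,0.1,-10,36,0,0.28,0.1,-11.1,40,0,0.28,0.1,-12.2,44,0,0.28,0.1,-12.2,44,0,0.28,0.1]

```text
t: 26.72
tool_pos: [459.9, -122.6, 175.4]
orientation: [179.9, 0.1, -7.0]
wrist_force: [0.3, 0.1, -0.6]
finger_gap: 41.5
```

>>> jog_arm:
  commands: [0,0,0,0,0.1,0,0,0,0,0.1,0,0,0,0,0.1]

```text
t: 26.97
tool_pos: [461.2, -115.8, 175.9]
orientation: [-180.0, 0.1, -6.6]
wrist_force: [-0.2, -0.3, -0.0]
finger_gap: 41.0
```

Run:
```python
from h import *
c=shot("top","top21");crop(c,395,210,475,265,9,"t21.png");crop(c,240,150,360,285,4.4,"t21b.png")
go(452.6,-197,130,-7)
# radial edge measurement of the disc in the first top view
t=load("top0")
lab=cv2.cvtColor(t["img"],cv2.COLOR_RGB2LAB).astype(np.float32)
def diam(nm,c0,zr):
    K=onz(t,*c0,zr)
    for it in range(3):
        pts=[]
        for a in np.arange(0,2*np.pi,np.pi/24):
            rs=np.arange(15,38,.25);W=K[:2]+np.c_[np.cos(a)*rs,np.sin(a)*rs]
            uv=np.array([proj(t,[*w,zr]) for w in W],np.float32)
            s=cv2.remap(lab,uv[:,0].reshape(1,-1),uv[:,1].reshape(1,-1),cv2.INTER_LINEAR)[0]
            inn=s[:16].mean(0);out=s[-16:].mean(0)
            f=((s-inn)@(out-inn))/((out-inn)@(out-inn)+1e-6);i=np.argmax(f>.5);pts.append(W[i])
        pts=np.array(pts);A=np.c_[pts,np.ones(len(pts))];b=(pts**2).sum(1)
        w=np.ones(len(pts))
        for _ in range(5):
            x=np.linalg.lstsq(A*w[:,None],b*w,rcond=None)[0];cc=x[:2]/2;R=np.sqrt(x[2]+cc@cc)
            e=np.abs(np.hypot(*(pts-cc).T)-R);w=(e<2).astype(float)
        K=np.array([*cc,zr])
    print(nm,"D",2*R,cc,int(w.sum()))
diam("turq",(368.1,199.2),5);diam("pink",(375.9,231.3),5);diam("blank",(412.9,236),8);diam("brown",(320.3,213),45)
```

```text
t=27.0 pos [ 461.5 -115.6  176.1] ori [-1.8e+02  1.0e-01 -6.6e+00] gap 41.5 F [-0.8 -0.1 -0.7] -> cmd tx 0.06 ty 8.19 tz 4.61 tw 0.007 rows 2.3
turq D 55.05371441952553 [554.63294644 -78.04014528] 48
pink D 51.76343493759145 [465.18621594 -99.62707457] 48
blank D 51.885632806347 [ 451.96455355 -199.24788367] 47
brown D 54.101618021106376 [513.07669433  53.2593471 ] 32
```

View pics/t21.png

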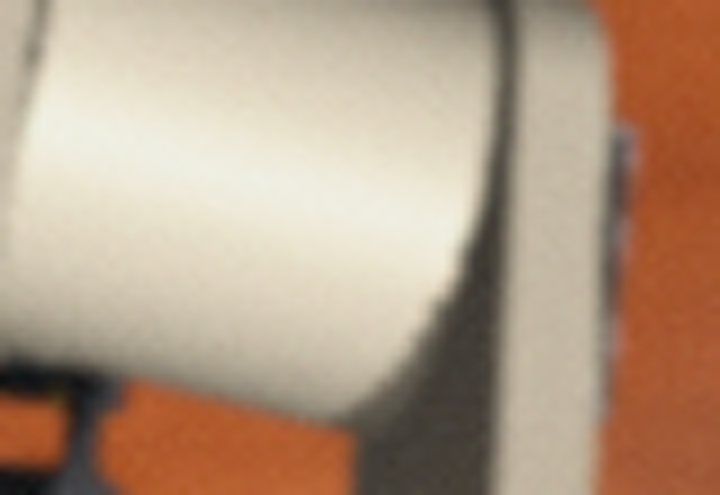

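View pics/t21b.png

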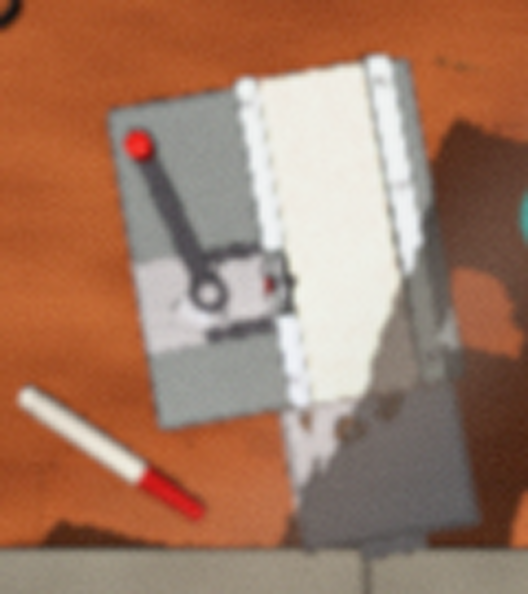

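The blank measures 51.9 mm against 55.05 for the turquoise reference and 51.8 for the pink one, so it is the small one and the lever target is about 2.0 rad. I pick it up.

>>> jog_arm:
  commands: [0.07,4,1,0,0.25,0.07,8.3,3,0,0.25,0.07,8.3,6,0,0.25,0.07,8.3,8,0,0.25,0.07,8.3,8,0,0.25,0.07,8.3,8,0,0.25]

```text
t: 27.52
tool_pos: [452.2, -198.1, 96.1]
orientation: [-179.9, 0.2, -6.6]
wrist_force: [0.4, -0.5, 0.3]
finger_gap: 34.4
```

Run:
```python
from h import *
go(452.2,-198.3,38.5,-7)
c=shot("side","side22");crop(c,320,130,400,220,6,"s22.png")
```

```text
t=27.5 pos [ 452.2 -198.1   96.1] ori [-179.9    0.2   -6.6] gap 34.4 F [ 0.4 -0.5  0.3] -> cmd tx 0.00 ty 0.02 tz 5.76 tw 0.007 rows 1.4
```

View pics/s22.png

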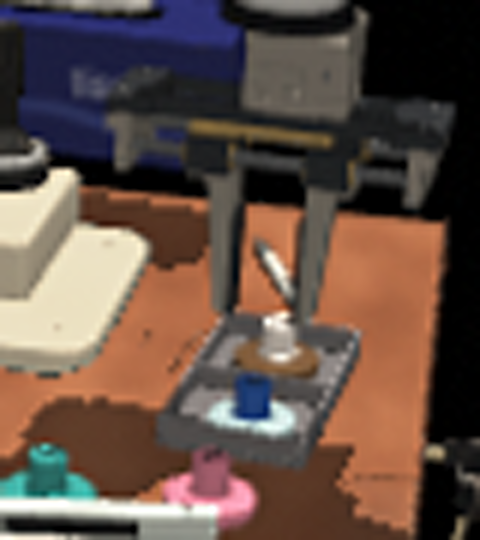

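>>> jog_arm:
  commands: [0,0,2,0,0.25,0,0,4,0,0.25,0,0,5.4,0,0.25,0,0,5.75,0,0.25,0,0,5.75,0,0.25,0,0,5.75,0,0.8,0,0,5.75,0,0.8,0,0,5.75,0,0.8,0,0,5.75,0,0.8]
  grip_force: 25

```text
t: 28.32
tool_pos: [453.7, -199.7, 40.6]
orientation: [180.0, -0.1, -6.7]
wrist_force: [-0.2, 3.0, 8.6]
finger_gap: 20.8
```

>>> jog_arm:
  commands: [0,0,0,0,0.8,0,0,-1,0,0.8,0,0,-4,0,0.8,0,0,-8,0,0.8,0,0,-10,0,0.8,0,0,-10,0,0.8,0,0,-10,0,0.8]

```text
t: 28.9
tool_pos: [453.4, -199.9, 141.0]
orientation: [179.9, -0.2, -6.7]
wrist_force: [0.0, -0.6, 0.2]
finger_gap: 20.6
```

Run:
```python
from h import *
p=fromclamp(0,-4);print(p)
go(*p,130,9.2)
c=shot("side","side23");crop(c,320,110,400,220,5,"s23.png")
```

```text
[516.83952475  54.85145494]
t=28.9 pos [ 453.4 -199.9  141. ] ori [179.9  -0.2  -6.7] gap 20.6 F [ 0.  -0.6  0.2] -> cmd tx 3.32 ty -26.04 tz 1.10 tw -0.278 rows 6.3
```

View pics/s23.png

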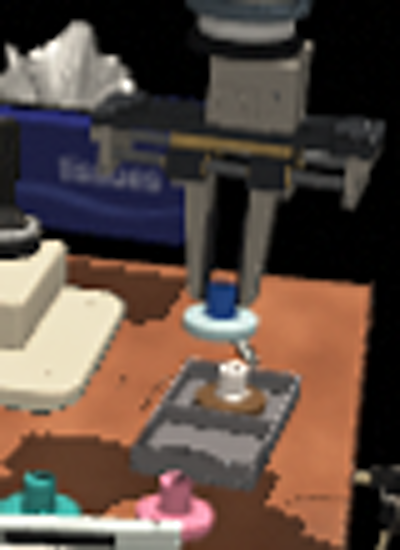

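>>> jog_arm:
  commands: [0.4,-3.7,0,-0.04,0.8,0.8,-7.4,0,-0.08,0.8,1.2,-11.1,0,-0.12,0.8,1.6,-14.8,0,-0.16,0.8,2,-18.5,0,-0.2,0.8,2.6,-22.2,0,-0.24,0.8,3.3,-26,0,-0.28,0.8,3.3,-26,0,-0.28,0.8,3.3,-26,0,-0.28,0.8,3.3,-26,0,-0.28,0.8,3.3,-26,0,-0.28,0.8,3.3,-26,0,-0.28,0.8]

```text
t: 29.95
tool_pos: [515.1, 53.7, 138.7]
orientation: [180.0, 0.1, 9.2]
wrist_force: [-0.5, -0.9, -0.9]
finger_gap: 21.0
```

Run:
```python
from h import *
p=fromclamp(0,-4)
go(*p,80,9.2)
c=shot("side","side24");crop(c,270,140,380,250,5,"s24.png")
```

```text
t=29.9 pos [515.1  53.7 138.7] ori [1.8e+02 1.0e-01 9.2e+00] gap 21.0 F [-0.5 -0.9 -0.9] -> cmd tx 0.19 ty -0.08 tz 5.87 tw 0.001 rows 1.4
```

View pics/s24.png

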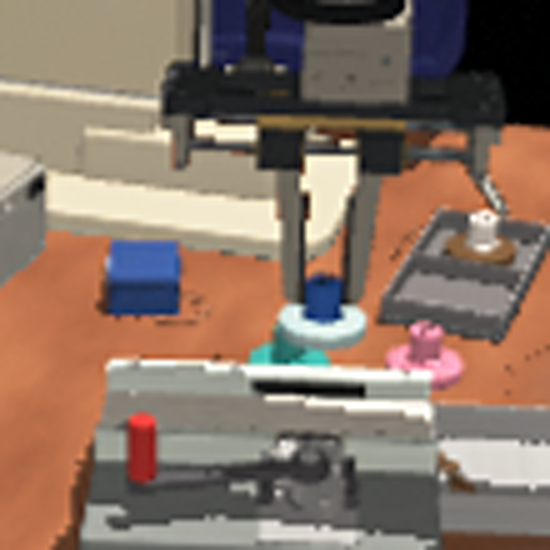

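>>> jog_arm:
  commands: [0.15,-0.05,2,0,0.8,0.15,-0.05,4,0,0.8,0.15,-0.05,5.3,0,0.8,0.15,-0.05,5.7,0,0.8,0.15,-0.05,5.9,0,0.8,0.15,-0.05,6,0,0.8,0.15,-0.05,6,0,0.8]

```text
t: 30.58
tool_pos: [517.6, 55.4, 79.8]
orientation: [180.0, -0.0, 9.3]
wrist_force: [0.9, -0.8, -0.4]
finger_gap: 20.9
```

Run:
```python
from h import *
p=fromclamp(0,-4)
go(*p,77.5,9.2)
c=shot("side","side25");crop(c,270,150,380,250,6,"s25.png")
```

```text
t=30.6 pos [517.6  55.4  79.8] ori [180.   -0.    9.3] gap 20.9 F [ 0.9 -0.8 -0.4] -> cmd tx -0.09 ty 0.04 tz 0.23 tw 0.002 rows 0.1
```

View pics/s25.png

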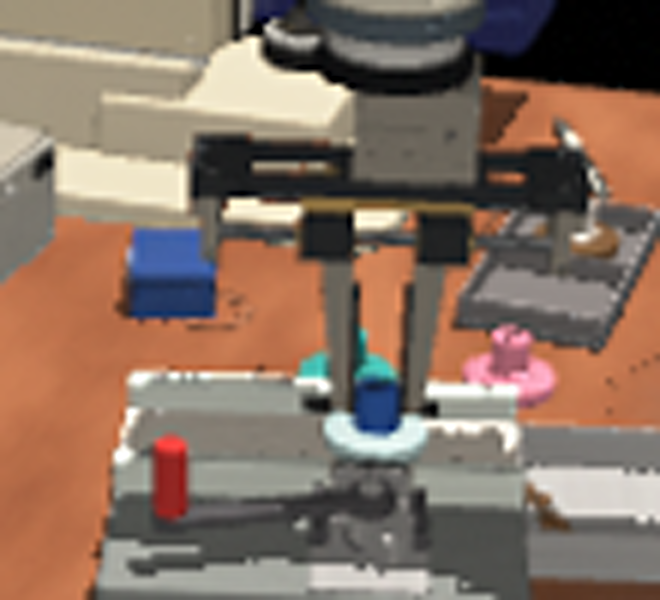

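>>> jog_arm:
  commands: [-0.1,0.05,0.1,0,0.8,-0.1,0.05,0.2,0,0.8,-0.1,0.05,0.25,0,0.8,-0.1,0.05,0.25,0,0.8,-0.1,0.05,0.25,0,0.3,-0.1,0.05,0.25,0,0.2,-0.1,0.05,0.25,0,0.2,-0.1,0.05,-3,0,0.2,-0.1,0.05,-6,0,0.2,-0.1,0.05,-9,0,0.2,-2,-3,-9,0,0.2,-4,-7,-9,0,0.2]

```text
t: 31.63
tool_pos: [469.9, 115.4, 171.2]
orientation: [-180.0, -0.3, 9.1]
wrist_force: [0.5, 1.0, -0.5]
finger_gap: 36.6
```

>>> jog_arm:
  commands: [-1,-4,0,0,0.2,-1,-8,0,0,0.2,-1,-12,0,0,0.2,-1,-16,0,0,0.2,-1,-18,0,0,0.2,-1,-18,0,0,0.2,-1,-18,0,0,0.2,-1,-18,0,0,0.2]

```text
t: 32.3
tool_pos: [428.8, 291.1, 169.0]
orientation: [180.0, 0.0, 9.4]
wrist_force: [-1.1, -0.3, -0.2]
finger_gap: 36.9
```

Run:
```python
from h import *
c=shot("side","side26");crop(c,270,170,400,280,5,"s26.png")
c=shot("top","top26");crop(c,240,150,360,285,4.4,"t26.png")
go(589.1,178.6,150,67.2)
hsv=cv2.cvtColor(c["img"],cv2.COLOR_RGB2HSV)
m=(hsv[...,0]>105)&(hsv[...,0]<125)&(hsv[...,1]>150);m[:200]=0;m[225:]=0;m[:,:305]=0;m[:,335:]=0
ys,xs=np.nonzero(m);print(len(xs),toclamp(onz(c,xs.mean(),ys.mean(),73)))
```

```text
t=32.4 pos [429.1 290.5 169.1] ori [180.    0.    9.3] gap 36.7 F [ 0.3 -0.3 -0.1] -> cmd tx 13.98 ty 13.63 tz 1.91 tw -1.011 rows 8.1
39 [-2.48666707 -2.19866009]
```

View pics/s26.png

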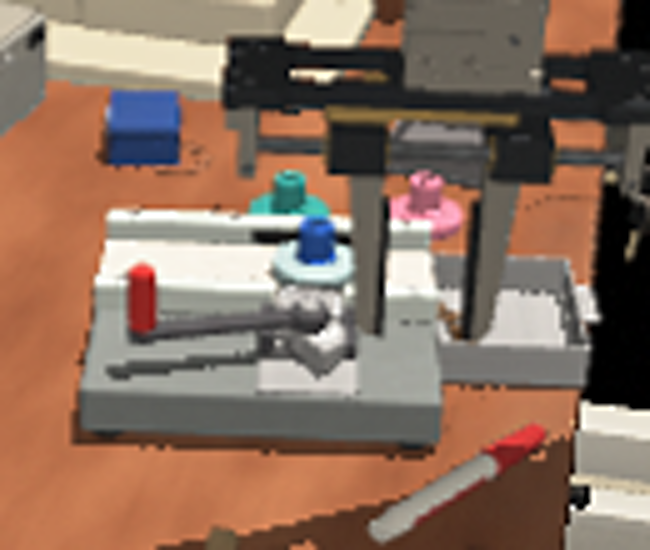

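View pics/t26.png

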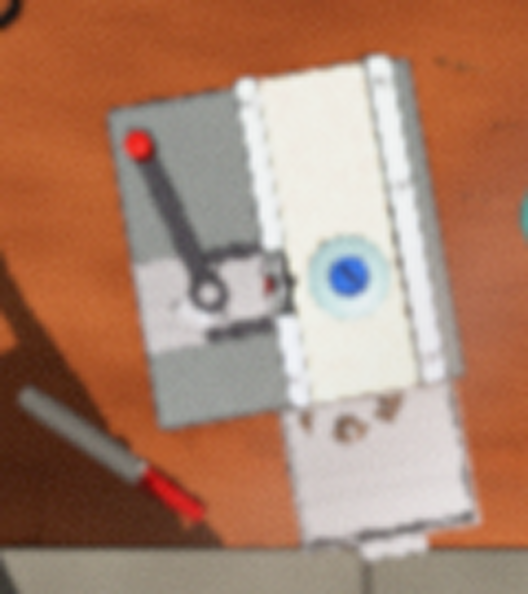

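The blank lies flat on the bed at clamp (-2.5,-2.2) mm, crop (348,277). Now I close the cam lever.

>>> jog_arm:
  commands: [3.2,2,0,0,0.2,6.5,4,0,0,0.2,10,6,0,0,0.2,13.98,8.7,0,0,0.2,13.98,8.7,1,0,0.2,13.98,8.7,1,0,0.2,13.98,8.7,1,0,0.2]

```text
t: 32.98
tool_pos: [580.3, 227.0, 158.3]
orientation: [180.0, 0.1, 9.2]
wrist_force: [-0.2, 0.0, 0.3]
finger_gap: 36.3
```

Run:
```python
from h import *
go(589.3,178.6,87,9.2)
```

```text
t=33.0 pos [580.3 227.  158.3] ori [1.8e+02 1.0e-01 9.2e+00] gap 36.3 F [-0.2  0.   0.3] -> cmd tx 0.11 ty 4.93 tz 7.13 tw -0.000 rows 2.1
```

>>> jog_arm:
  commands: [0.1,2.5,0,0,0.2,0.1,4.9,0,0,0.2,0.1,4.9,0.5,0,0.2,0.1,4.9,1,0,0.2,0.1,4.9,1,0,0.2]

```text
t: 33.4
tool_pos: [588.6, 180.9, 148.5]
orientation: [-180.0, 0.1, 9.3]
wrist_force: [0.1, 0.0, -1.1]
finger_gap: 36.8
```

Run:
```python
from h import *
go(589.3,178.6,87,9.2)
```

```text
t=33.4 pos [588.6 180.9 148.5] ori [-1.8e+02  1.0e-01  9.3e+00] gap 36.8 F [ 0.1  0.  -1.1] -> cmd tx 0.04 ty 0.23 tz 6.15 tw 0.002 rows 1.5
```

>>> jog_arm:
  commands: [0.05,0.1,2.5,0,0.2,0.05,0.1,5,0,0.2,0.05,0.1,6.1,0,0.2,0.05,0.1,6.1,0,0.2,0.05,0.1,6.1,0,0.9,0.05,0.1,6.1,0,0.9,0.05,0.1,6.1,0,0.9,0.05,0.1,6.1,0,0.9]
  grip_force: 15

```text
t: 34.07
tool_pos: [591.5, 179.9, 89.6]
orientation: [-180.0, -0.1, 9.3]
wrist_force: [-0.1, 1.1, 2.8]
finger_gap: 15.8
```

Run:
```python
from h import *
from rig import robot
o=robot.get_obs();p=o["tool_pos"];a=np.radians(o["orientation"][2])
print(p,o["finger_gap"],o["wrist_force"])
H=fromclamp(0,82)
d=p[:2]-H;a0=np.arctan2(d[1],d[0]);r0=np.hypot(*d);print(r0,np.degrees(a0))
for i,ang in enumerate(np.linspace(np.degrees(a0),122,15)):
    r=r0+(95-r0)*i/14
    q=H+r*np.array([np.cos(np.radians(ang)),np.sin(np.radians(ang))])-p[:2]
    print(round(ang,1),round((q[0]*np.cos(a)+q[1]*np.sin(a))/10,1),round((q[0]*np.sin(a)-q[1]*np.cos(a))/10,1))
```

```text
[591.49350788 179.89896371  89.55746283] 15.784961012707269 [-0.12499981  1.09216807  2.83228558]
97.09558467743996 24.427978489113606
24.4 0.0 0.0
31.4 -0.4 -1.1
38.4 -0.9 -2.2
45.3 -1.6 -3.2
52.3 -2.3 -4.0
59.3 -3.2 -4.8
66.2 -4.1 -5.5
73.2 -5.1 -6.1
80.2 -6.2 -6.5
87.2 -7.4 -6.8
94.1 -8.5 -7.0
101.1 -9.7 -7.0
108.1 -10.8 -6.9
115.0 -11.9 -6.6
122.0 -13.0 -6.2
```

>>> jog_arm:
  commands: [-0.4,-1.1,0,0,0.9,-0.9,-2.2,0,0,0.9,-1.6,-3.2,0,0,0.9,-2.3,-4.0,0,0,0.9,-3.2,-4.8,0,0,0.9,-4.1,-5.5,0,0,0.9,-5.1,-6.1,0,0,0.9,-6.2,-6.5,0,0,0.9,-7.4,-6.8,0,0,0.9,-8.5,-7,0,0,0.9,-9.7,-7,0,0,0.9,-9.7,-7,0,0,0.9]

```text
t: 35.07
tool_pos: [483.4, 234.5, 89.9]
orientation: [-179.9, -0.2, 9.3]
wrist_force: [-3.1, 6.5, 5.9]
finger_gap: 15.8
```

```bash
cat > lev.py <<'E'
from h import *
from rig import robot
import sys
o=robot.get_obs();p=o["tool_pos"];a=np.radians(o["orientation"][2])
print(p.round(1),o["finger_gap"],o["wrist_force"].round(1),o["orientation"].round(1))
H=fromclamp(0,82)
d=p[:2]-H;a0=np.degrees(np.arctan2(d[1],d[0]));r0=np.hypot(*d);print("r",r0,"ang",a0,"lever",np.radians(a0-24.2))
for ang in np.linspace(a0,float(sys.argv[1]),6):
    q=H+96*np.array([np.cos(np.radians(ang)),np.sin(np.radians(ang))])-p[:2]
    print(round(ang,1),round((q[0]*np.cos(a)+q[1]*np.sin(a))/10,2),round((q[0]*np.sin(a)-q[1]*np.cos(a))/10,2))
c=shot("side","sidelev");crop(c,290,190,370,270,8,sys.argv[2]+"s.png")
c=shot("top","toplev");crop(c,240,180,350,260,7,sys.argv[2]+"t.png")
E
python3 lev.py 132 v1
```

```text
[483.4 234.5  89.9] 15.760282016503687 [-3.1  6.5  5.9] [-179.9   -0.2    9.3]
r 96.80666374249932 ang 101.7227944237235 lever 1.3530280080406751
101.7 0.0 0.08
107.8 -1.01 0.18
113.8 -2.0 0.38
119.9 -2.97 0.68
125.9 -3.9 1.09
132.0 -4.78 1.59
```

View pics/v1s.png

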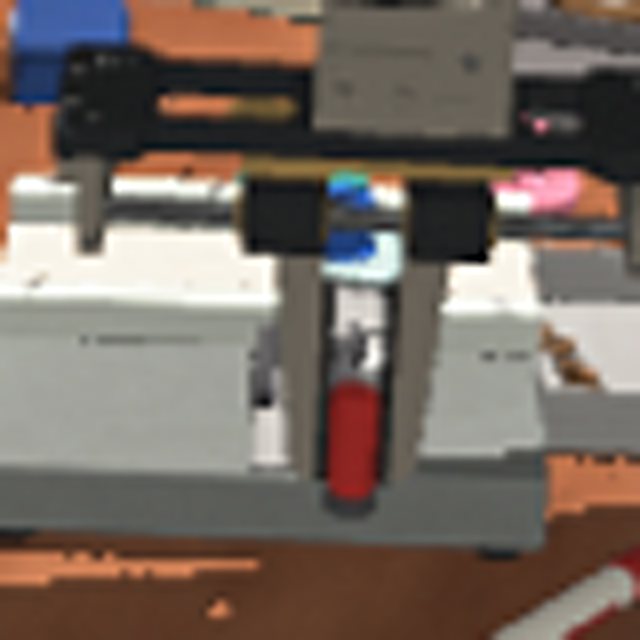

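View pics/v1t.png

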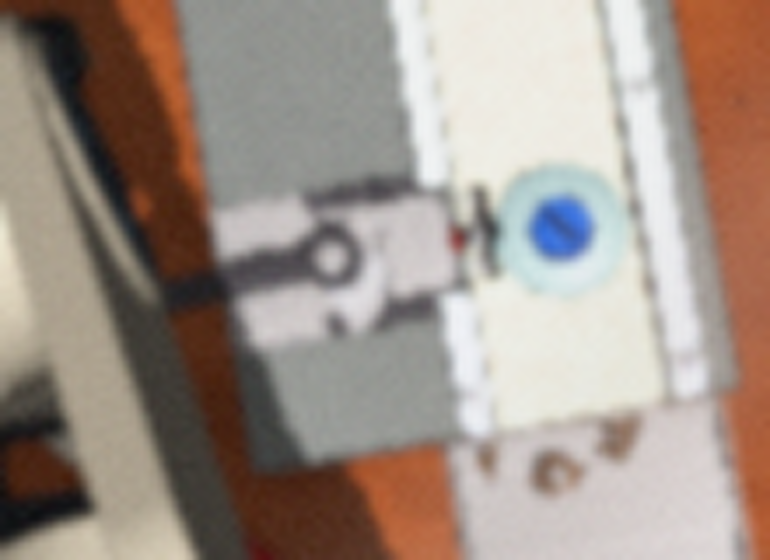

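>>> jog_arm:
  commands: [-0.5,0.1,0,0,0.9,-1,0.2,0,0,0.9,-1.5,0.3,0,0,0.9,-2,0.4,0,0,0.9,-2.5,0.55,0,0,0.9,-3,0.7,0,0,0.9,-3.45,0.9,0,0,0.9,-3.9,1.1,0,0,0.9,-4.35,1.35,0,0,0.9,-4.8,1.6,0,0,0.9,-4.8,1.6,0,0,0.9]

```text
t: 36.08
tool_pos: [440.2, 210.1, 89.8]
orientation: [-179.9, -0.3, 9.3]
wrist_force: [1.7, 1.6, 8.1]
finger_gap: 15.5
```

```bash
python3 lev.py 138 v2
```

```text
[440.2 210.1  89.8] 15.486001068466063 [1.7 1.6 8.1] [-179.9   -0.3    9.3]
r 94.36572949325435 ang 131.76086594644772 lever 1.8772912570617595
131.8 -0.09 -0.14
133.0 -0.26 -0.02
134.3 -0.44 0.09
135.5 -0.61 0.22
136.8 -0.77 0.34
138.0 -0.94 0.47
```

View pics/v2t.png

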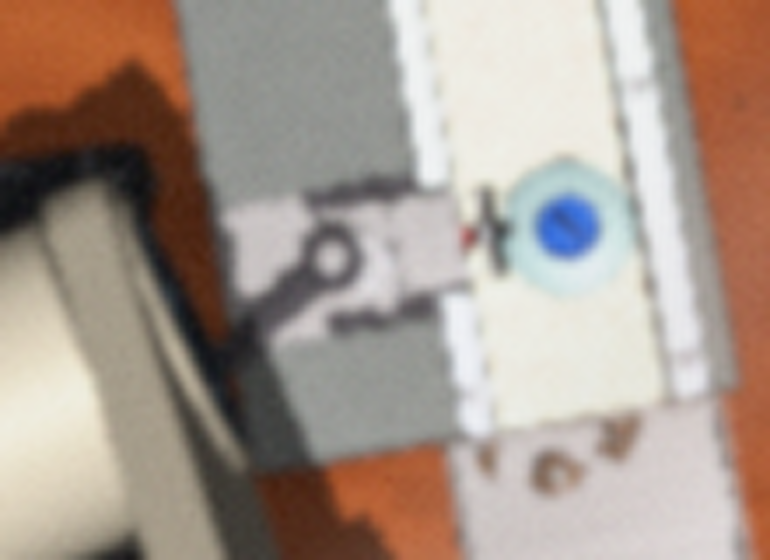

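The pad is against the blank and the blank is against the fence; the lever stands at about 1.88. A little further, to about 137°, then release.

>>> jog_arm:
  commands: [-0.3,0.1,0,0,0.9,-0.6,0.25,0,0,0.9,-0.8,0.4,0,0,0.9,-0.8,0.4,0,0,0.9]

```text
t: 36.52
tool_pos: [434.1, 204.8, 89.8]
orientation: [-179.9, -0.3, 9.4]
wrist_force: [4.8, -1.1, 5.1]
finger_gap: 15.6
```

```bash
python3 lev.py 138 v3
```

```text
[434.1 204.8  89.8] 15.561546257773118 [ 4.8 -1.1  5.1] [-179.9   -0.3    9.4]
r 94.88120046088432 ang 136.68684134343388 lever 1.9632657466114027
136.7 -0.07 -0.09
136.9 -0.1 -0.06
137.2 -0.14 -0.04
137.5 -0.17 -0.01
137.7 -0.21 0.02
138.0 -0.24 0.05
```

>>> jog_arm:
  commands: [0,0,0,0,0.6,0,0,0,0,0.3,0,0,0,0,0.2,0,0,0,0,0.2,0,0,-3,0,0.2,0,0,-6,0,0.2,0,-3,-8,0,0.2,0,-7,-8,0,0.2,0,-11,-8,0,0.2,0,-15,-8,0,0.2,0,-15,-8,0,0.2,0,-15,-8,0,0.2]

```text
t: 37.62
tool_pos: [406.3, 353.4, 167.8]
orientation: [180.0, 0.0, 9.5]
wrist_force: [-0.9, -0.6, -0.5]
finger_gap: 36.7
```

Run:
```python
from h import *
c=shot("side","side30");crop(c,270,160,400,290,5,"s30.png")
c=shot("top","top30");crop(c,240,170,360,260,6.5,"t30.png");crop(c,180,150,480,275,2.6,"t30b.png")
H=fromclamp(0,82)
hsv=cv2.cvtColor(c["img"],cv2.COLOR_RGB2HSV);m=((hsv[...,0]<6)|(hsv[...,0]>174))&(hsv[...,1]>180)&(hsv[...,2]>120)
m[:225]=0;m[255:]=0;m[:,:240]=0;m[:,300:]=0
n,l,st,ce=cv2.connectedComponentsWithStats(m.astype(np.uint8))
for i in range(1,n):
    w=onz(c,*ce[i],100)[:2];d=w-H;a=np.degrees(np.arctan2(d[1],d[0]));print(st[i,4],w,np.hypot(*d),a,"lever",np.radians(a-24.2))
m=(hsv[...,0]>105)&(hsv[...,0]<125)&(hsv[...,1]>150);m[:200]=0;m[225:]=0;m[:,:305]=0;m[:,335:]=0
ys,xs=np.nonzero(m);print("blank",toclamp(onz(c,xs.mean(),ys.mean(),73)))
```

```text
31 [433.51963565 201.9475924 ] 93.32277679687829 138.20019954203576 lever 1.9896788299390558
blank [-2.81363636 -6.67645157]
```

View pics/t30.png

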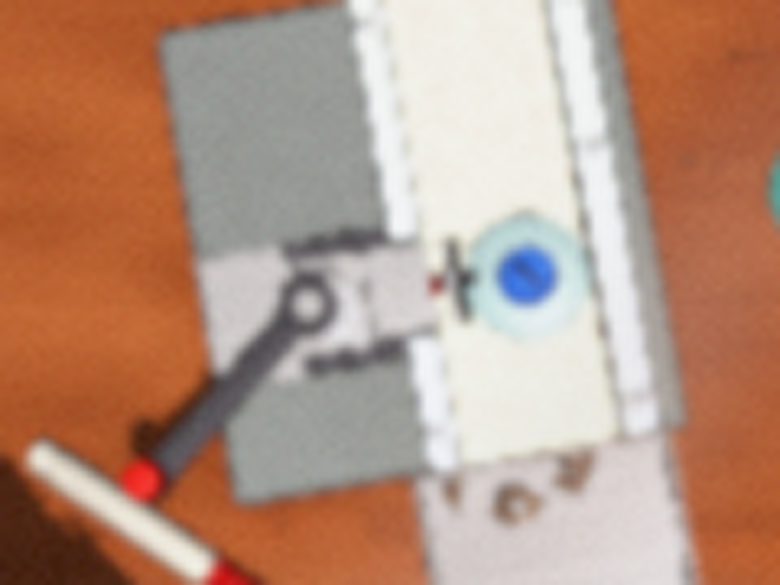

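View pics/s30.png

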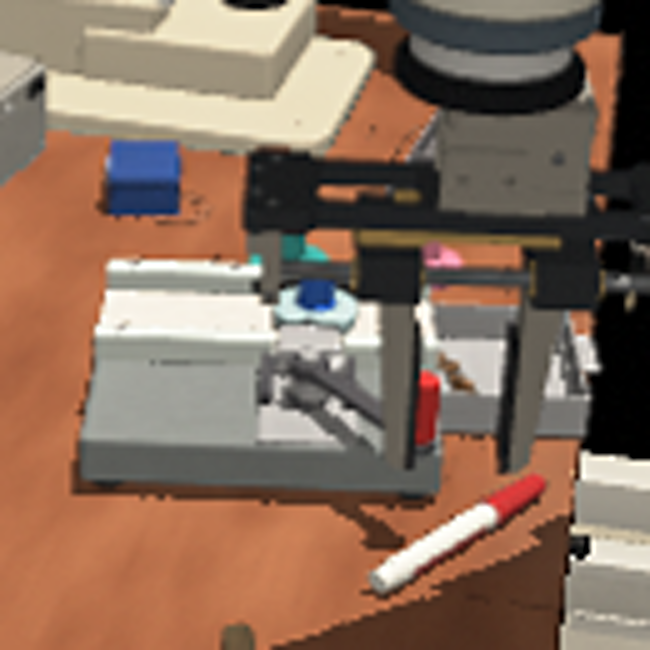

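View pics/t30b.png

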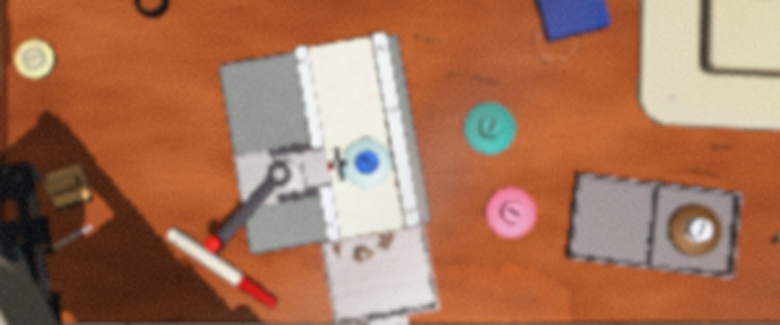

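The lever stands at about 1.98 rad and the blank is against the fence (clamp y −6.7). The scraper now appears at crop (67,187), so it has been nudged aside. I check that it is upright and count the offcuts by area.

>>> jog_arm:
  commands: [-2,0,-1,0,0.2,-4,2,-2,0,0.2,-6,4,-3,0,0.2,-8,6,-4,0,0.2,-8,6,-4,0,0.2,-8,6,-4,0,0.2]

```text
t: 38.22
tool_pos: [338.0, 278.2, 208.7]
orientation: [-180.0, -0.1, 9.2]
wrist_force: [0.2, 0.3, 0.3]
finger_gap: 36.5
```

Run:
```python
from h import *
c=shot("top","top31");crop(c,180,190,260,260,7,"t31.png");crop(c,300,235,350,275,13,"t31b.png")
s=shot("side","side31");crop(s,250,200,400,340,4.3,"s31.png")
P=full(c);m=(P[...,0]>400)&(P[...,0]<600)&(P[...,1]>310)&(P[...,1]<420)&(P[...,2]>36)&(P[...,2]<60)
print("scraper grip top",m.sum(),P[m].mean(0),P[m][:,2].std())
for nm,f,(a,b,d,e) in(("before",load("top0"),(295,175,340,240)),("tray",c,(303,238,348,272))):
    lab=cv2.cvtColor(f["img"],cv2.COLOR_RGB2LAB).astype(int);mm=(lab[...,0]<165)&(lab[...,2]>136)
    if nm=="before": mm[196:230]=0
    k=np.zeros_like(mm);k[b:e,a:d]=1;mm&=k
    n,l,st,ce=cv2.connectedComponentsWithStats(mm.astype(np.uint8));print(nm,[(x[4],np.round(toclamp(onz(f,*y,5 if nm=="tray" else 43)),0).tolist()) for x,y in zip(st[1:],ce[1:])])
```

```text
scraper grip top 73 [493.65456205 366.81341496  44.14606936] 2.965114796879271
before [(np.int32(74), [68.0, -64.0]), (np.int32(3), [76.0, 25.0]), (np.int32(2), [76.0, -0.0]), (np.int32(4), [53.0, -19.0]), (np.int32(3), [53.0, 18.0]), (np.int32(1), [-45.0, 21.0]), (np.int32(2), [-55.0, -17.0])]
tray [(np.int32(68), [-102.0, -59.0]), (np.int32(19), [-83.0, -14.0]), (np.int32(92), [-123.0, 58.0]), (np.int32(5), [-82.0, 38.0]), (np.int32(18), [-92.0, 14.0]), (np.int32(23), [-165.0, -41.0])]
```

View pics/s31.png

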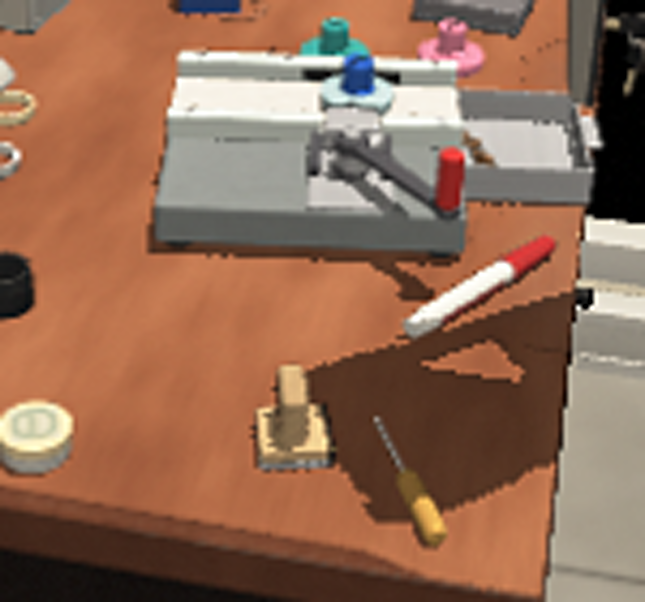

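View pics/t31b.png

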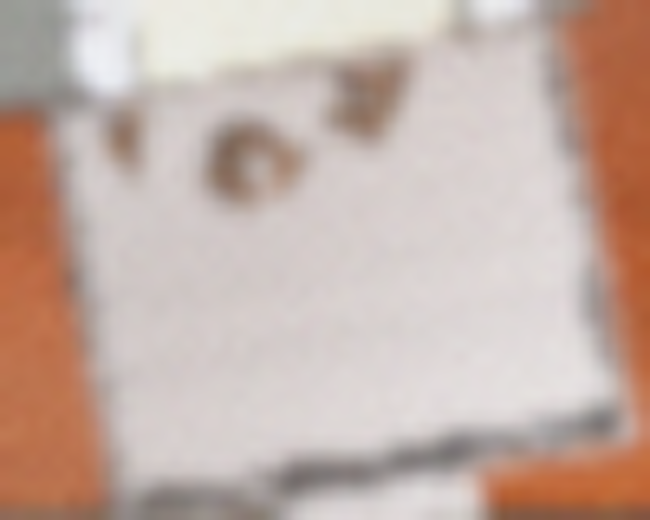

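View pics/t31.png

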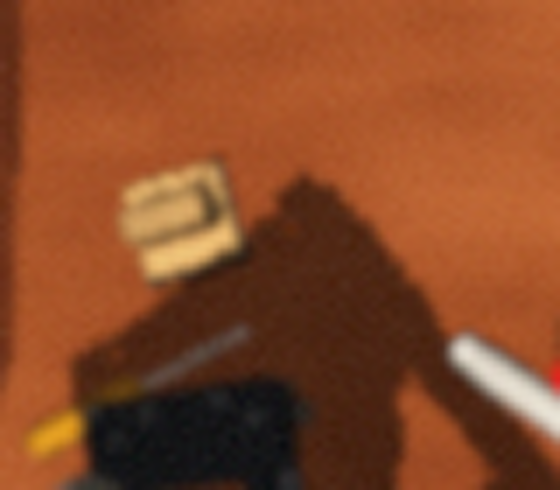

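Run:
```python
from h import *
c=load("top31");P=full(c);lab=cv2.cvtColor(c["img"],cv2.COLOR_RGB2LAB).astype(int)
m=(lab[...,0]<175)&(lab[...,2]>134);k=np.zeros_like(m);k[240:252,306:335]=1
Q=P[m&k];print(len(Q),"z pct",np.percentile(Q[:,2],[0,50,100]).round(1))
s=load("top30");P=full(s);
u,v=proj(s,[446.8,-290,36]).round().astype(int);print("done lens block top z",np.median(P[v-2:v+3,u-2:u+3,2]))
from rig import robot;print(robot.get_obs()["joint_velocities"].round(2),robot.get_obs()["wrist_force"])
robot.hand_in()
```

```text
60 z pct [-0.4 11.6 21.6]
done lens block top z 38.071499616941146
[ 0.57  1.19 -0.7   0.08  0.1   0.05] [-0.17359986  0.08888152 -0.11570833]
the job is handed in; nothing more can be done
```

The lens changeover is finished and handed in at about 38 s of the 192 s allowed; the hand-in gave no verdict.

**What I did**
- I opened the lever in two goes, because the first stopped about 5° short of the stop.
- The finished brown lens went flat into the empty compartment of the job tray.
- I wiped the bed in two scraper passes, then stood the scraper back on the desk.
- The blank measured 51.9 mm, so I took it as the small one and the lever target as 2.0 rad. I set it on the bed and turned the lever to about 1.97 rad.

**What the last checks showed**
- **Finished lens:** its block top reads 38 mm in the tray, against 36 mm expected. That is within calibration and it looks flat.
- **Bed and offcuts:** the bed is bare. The brown bits in the chip tray all read below 22 mm. They lie in overlapping groups, so I could confirm six only by their total area, not one by one.
- **Blank:** it sits at x −2.8, y −6.7 mm in the clamp frame, against the fence.
- **Spring travel:** the gripper reading gave lever 1.96 rad and the camera 1.99 rad, which works out to about 2.7 to 2.9 mm. I worked this out from the lever angle and did not measure the pad directly.
- **Scraper and other things:** the scraper is upright at about (494, 367) mm, roughly 3.5 cm from where I had set it down; I take this to be the announced nudge. The marker looks unmoved, and I never went near the magnifier or the drop bottle, but I did not measure any of the three. The gripper was touching nothing at hand-in.

**One problem on the way:** the first wipe jammed briefly, with about 38 N at the wrist. I backed off and shifted it away from the fence, and the rest of the wipe ran freely.

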